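# Fill the empty pockets of the rearing rack

### The job

Put a blue-lidded spare jar from the green mat into every empty pocket of the sloping yellow rack, easing each one in along the slope of its pocket right down to the floor before letting go, and stand the leftover blue-lidded jars upright on the low metal shelf, side by side along its middle, less than a finger's width apart. Set every jar down gently without dropping it, and leave the jars already in the rack, the red-lidded jar and everything else where they are.

Things in the scene. Friction and masses are not known exactly. Their poses are not given: they have to be found in the camera images.
- rack: fixed yellow block with four square pockets in a row, 90 (x, up the slope) x 340 (y, along the row) x 48 mm (z, thickness), its top face sloping 25 degrees towards the robot, lower edge nearest the robot; origin at the centre of its underside (105 mm above the table), z square to the sloping face: pockets go straight in along -z
- pocket0 (a point): centre of the floor of pocket 0: 58 mm (rack x) x 60 mm (rack y) wide, 40 mm deep, dark floor; the mouth lies 40 mm from here along the rack's z; pockets are 80 mm apart along the row. It may be empty or already hold a jar
- pocket1 (a point): centre of the floor of pocket 1: 58 mm (rack x) x 60 mm (rack y) wide, 40 mm deep, dark floor; the mouth lies 40 mm from here along the rack's z; pockets are 80 mm apart along the row. It may be empty or already hold a jar
- pocket2 (a point): centre of the floor of pocket 2: 58 mm (rack x) x 60 mm (rack y) wide, 40 mm deep, dark floor; the mouth lies 40 mm from here along the rack's z; pockets are 80 mm apart along the row. It may be empty or already hold a jar
- pocket3 (a point): centre of the floor of pocket 3: 58 mm (rack x) x 60 mm (rack y) wide, 40 mm deep, dark floor; the mouth lies 40 mm from here along the rack's z; pockets are 80 mm apart along the row. It may be empty or already hold a jar
- housed0: clear round jar with soil inside and a flat blue lid, 52 mm across, 95 mm tall overall, the same width all the way up; origin at the centre of its underside, z up its axis. It already stands in one of the rack's pockets, leaning with the rack, sticking out 55 mm; leave it there
- housed1: clear round jar with soil inside and a flat blue lid, 52 mm across, 95 mm tall overall, the same width all the way up; origin at the centre of its underside, z up its axis. It already stands in one of the rack's pockets, leaning with the rack, sticking out 55 mm; leave it there
- spare0: spare: clear round jar with soil inside and a flat blue lid, 52 mm across, 95 mm tall overall, the same width all the way up; origin at the centre of its underside, z up its axis. Starts upright on the green mat (4 mm thick) among other things; 130 g or so
- spare1: spare: clear round jar with soil inside and a flat blue lid, 52 mm across, 95 mm tall overall, the same width all the way up; origin at the centre of its underside, z up its axis. Starts upright on the green mat (4 mm thick) among other things; 130 g or so
- spare2: spare: clear round jar with soil inside and a flat blue lid, 52 mm across, 95 mm tall overall, the same width all the way up; origin at the centre of its underside, z up its axis. Starts upright on the green mat (4 mm thick) among other things; 130 g or so
- spare3: spare: clear round jar with soil inside and a flat blue lid, 52 mm across, 95 mm tall overall, the same width all the way up; origin at the centre of its underside, z up its axis. Starts upright on the green mat (4 mm thick) among other things; 130 g or so
- ledge: low metal shelf, 110 mm deep (x) x 240 mm long (y), its flat top 50 mm above its origin (centre of its underside, on the table), empty at the start; fixed
- redjar: the same kind of jar but with a red lid, on the mat among the spares; not to be used or disturbed; origin at the centre of its underside
- dishes: stack of three round flat dishes, 57 mm across, 39 mm high, on the mat among the spares; leave alone; origin at the centre of its underside
- brush: brush about 150 mm long lying on the table before the rack; leave alone; origin under its middle, x along it
- tub: big clear tub, 185 mm across, 112 mm high, at the far left; leave alone; origin at the centre of its underside
- spray: white bottle with an orange cap, 60 mm across, 170 mm tall, far right; leave alone; origin at the centre of its underside
- tin: tin with a green label, 68 mm across, 80 mm tall, far right; leave alone; origin at the centre of its underside

How it is judged:
By the outcome, as a careful person would: the job done as asked, in the order asked, and still so for the second after the job is handed in, with the robot touching nothing.
It also fails if it takes over 72 s, if anything falls off the work surface, if the arm or the gripper's body presses on something with over 40 N, if the wrist force passes 120 N, or if a joint passes its speed limit or range.

### The arm

A 6-joint arm with a two-finger parallel gripper is mounted at the origin on the work surface. World frame = base frame: x ahead of the robot, y to its left, z up, the work surface at z = 0. Lengths are in m, angles in degrees, forces in N, time in s.
With the tool pointing down it reaches from about 0.3 to 0.775 m from the base axis. Payload 14.6 kg.
Tool frame: the origin (TCP) lies midway between the tips of the shut fingers; the grasp point (between the pads) lies 19 mm behind it; y points along the fingers, z is the direction in which the jaws open and shut, and the axes are right-handed (so a half turn about y gives the same grasp; the last joint's range is limited). The gripper opens to 85 mm and grips with 20 to 120 N. Pads are 22 mm wide; open, the fingers measure 114 mm over their backs; the gripper's body (76 mm by 85 mm) begins 54 mm behind the grasp point. The pads swing forward as they close: fully open they stand 13 mm farther back than shut.
Start: joints at [69.752, 17.183, 87.147, -0, 75.671, -3.816], TCP at [0.156, 0.528, 0.231] pointing down, gripper open.
Joint ranges: [-173.82, 173.82], [-45.26, 126.66], [13.44, 144.39], [-59.66, 239.66], [0, 175.72], [-146.38, 146.38]. Speed limits (degrees/s): [127.2, 127.2, 147.25, 180, 180, 180].

### API

Orientations are given as a 3x3 rotation matrix whose columns are the frame's x, y, z axes.
In Python, from rig import readout, vision, ticket gives the robot as it stands. The module is installed in compiled form; this text tells all that it offers.
- The arm moves only by the tool move_arm, never from a script. Its argument "rows" is a list of rows, each an object with "grip": the closure, from 0 (fully open) to 1 (shut); "dp": the shift along the tool's x, y, z in units of 30 mm (1.0 is 30 mm), a list of three; "delta_rot": the turn, a rotation vector about the tool's x, y, z in units of 5 degrees (1.0 is 5 degrees), a list of three. A call has 1 to 12 rows; each row shifts and turns the commanded pose from where the row before left it, along the tool's axes as they then stand; what a row does not reach is not made up. A row lasts 1/12 s, in which the tool goes at most 41.7 mm and 7.16 degrees, less where a joint would pass 70% of its speed; a pose out of reach is approached as far as the arm can. A call is refused whole if a number of a shift passes 1 or a number of a turn 1, either way. A call with a gripper value outside its range is refused whole. The fingers move at their own pace and stop on an object; "force" is the grip in N (left out, the last holds). Time passes only in rows, so rows that do not move let the fingers close. It gives the time, the measured TCP pose, the force and the opening at its end, in the units of the state.
- readout.sense(): the state, without advancing time (a new reading comes with each control period).
- vision.capture(name): name is "scene" or "side" or "wrist"; returns the picture (420x560x3 uint8, red, green, blue); there is no depth.
- vision.camera_model(name): a dict with "camera_matrix" (3x3 intrinsics, pixels), "origin" and "rotation" of the camera in the world; the wrist camera has in their place "tool_from_camera" (4x4, takes a point from camera to tool coordinates, whose origin is the TCP and whose axes are the tool frame's). Camera axes: x right, y down, z forward; pixel columns grow to the right and rows downward; lengths in m; the calibration is good to about 2 mm. A picture is of the moment at which its call begins: read the wrist's pose just before it. camera_model takes no time and is no camera call.
- ticket.sign_off(): hands the job in, once; it reports no verdict.
The state is a dict: "t": time; "joint_pos": joint angles; "joint_vel": joint speeds; "joint_efforts": joint torques, N m; "position": TCP position; "tool_rot": TCP orientation; "contact_force": force on the tool from outside, world axes, zero at the start; "wrist_torque": the same for the moment, N m; "gripper_width": opening from 0.0 (shut) to 1.0 (fully open).
Only numpy, scipy, OpenCV 4.12 (cv2) and the standard library are available. Lean on these libraries where they do the work, as an engineer would, in place of code of your own. Each camera call takes 0.05 s, during which the arm holds its last target. There are 200 camera calls.

## Working session

There is one attempt and no reset: what is moved stays moved. The work goes in short steps, Python scripts to look and compute and a tool call to move; the robot and the scene stay as the last step left them, time stands still between calls to the robot, and variables do not carry over. Pictures are saved under pics/ and viewed, about 8 in all and at most 12, crops included, and the job is handed in when it is done.

Besides the shell and the picture viewer there is one more tool, called after "Emit:" as name([rows], argument=value, ...), one row to a line, values as JSON. move_arm: Moves the arm, as the interface text tells. Its arguments: {"type":"object","properties":{"rows":{"type":"array","items":{"type":"object","properties":{"grip":{"type":"number"},"dp":{"type":"array","items":{"type":"number"}},"delta_rot":{"type":"array","items":{"type":"number"}}}}},"force":{"type":"number"}},"required":["rows"]}

```bash
mkdir -p pics
python3 - <<'E'
from rig import readout, vision
import cv2,numpy as np
s=readout.sense(); print(s)
for n in("scene","side"):
    cv2.imwrite(f"pics/{n}0.png",vision.capture(n)[:,:,::-1])
for n in("scene","side","wrist"): print(vision.camera_model(n))
E
```

```text
{'t': 0.0, 'joint_pos': array([ 6.97513386e+01,  1.72153157e+01,  8.71813923e+01,  1.48631442e-03,
        7.56705713e+01, -3.81551834e+00]), 'joint_vel': array([-0.00743918, -0.08295067,  0.03652131, -0.04956206, -0.00116926,
        0.03288617]), 'joint_efforts': array([ 1.64325967e-03, -5.43502021e+01, -3.61796522e+01,  1.93356277e-05,
        3.99607452e-03,  1.38515622e-05]), 'position': array([0.15550261, 0.52730765, 0.23071625]), 'tool_rot': array([[ 9.59148649e-01, -4.29981620e-04,  2.82902251e-01],
       [-2.82902559e-01, -1.09297833e-03,  9.59148032e-01],
       [-1.03209994e-04, -9.99999310e-01, -1.16997159e-03]]), 'contact_force': array([ 0.28797385, -0.36215741,  0.84517411]), 'wrist_torque': array([-0.04261777,  0.01874717,  0.02545819]), 'gripper_width': 0.9990552745967909}
{'camera_matrix': array([[395.16744636,   0.        , 283.25183511],
       [  0.        , 395.16744636, 208.16651681],
       [  0.        ,   0.        ,   1.        ]]), 'origin': array([1.29246398, 0.04608422, 0.82036053]), 'rotation': array([[-0.05512796,  0.70129935, -0.7107321 ],
       [ 0.
[... 346 characters left out ...]
564e-01, -1.68151663e-01,  2.21958318e-01],
       [-2.78460901e-01, -5.80147577e-01,  7.65433417e-01],
       [ 5.96783945e-05, -7.96965374e-01, -6.04024991e-01]])}
{'camera_matrix': array([[356.27872996,   0.        , 275.36690046],
       [  0.        , 356.27872996, 210.0009034 ],
       [  0.        ,   0.        ,   1.        ]]), 'tool_from_camera': array([[-6.13005387e-04,  9.64879481e-01,  2.62692239e-01,
        -6.62742515e-02],
       [ 1.52268764e-04, -2.62692195e-01,  9.64879675e-01,
        -1.42721120e-01],
       [ 9.99999801e-01,  6.31476261e-04,  1.41107242e-05,
        -8.03426288e-04],
       [ 0.00000000e+00,  0.00000000e+00,  0.00000000e+00,
         1.00000000e+00]])}
```

View pics/scene0.png

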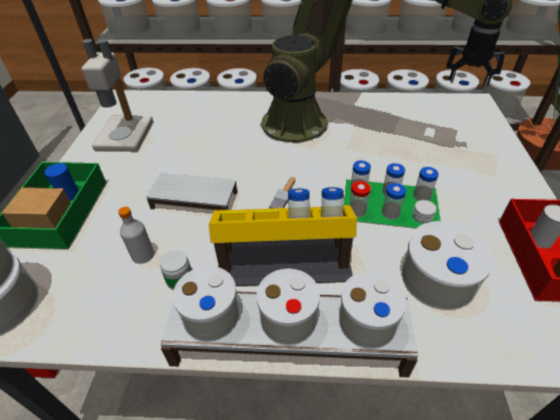

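View pics/side0.png

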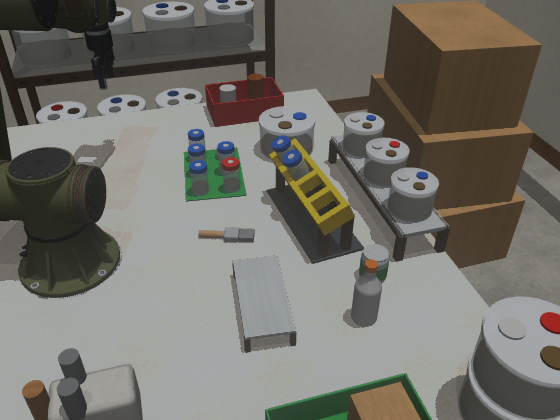

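```bash
cat > h.py <<'E'
from rig import readout, vision
import cv2, numpy as np
def model(n, s=None):
    m=vision.camera_model(n); K=m['camera_matrix']
    if n!='wrist': return K,m['rotation'],np.array(m['origin'])
    T=np.eye(4); T[:3,:3]=s['tool_rot']; T[:3,3]=s['position']; T=T@m['tool_from_camera']
    return K,T[:3,:3],T[:3,3]
def unproj(M,uv,z):
    K,R,o=M; d=R@np.linalg.inv(K)@np.array([*uv,1.]); return o+d*(z-o[2])/d[2]
def proj(M,P):
    K,R,o=M; q=(np.atleast_2d(P)-o)@R@K.T; return q[:,:2]/q[:,2:]
def tri(M1,u1,M2,u2):
    A=[];b=[]
    for (K,R,o),u in((M1,u1),(M2,u2)):
        d=R@np.linalg.inv(K)@np.array([*u,1.]);d/=np.linalg.norm(d);Q=np.eye(3)-np.outer(d,d);A.append(Q);b.append(Q@o)
    return np.linalg.lstsq(np.vstack(A),np.hstack(b),rcond=None)[0]
def blobs(im,lo,hi,amin=25):
    m=cv2.inRange(cv2.cvtColor(im,cv2.COLOR_RGB2HSV),lo,hi)
    n,_,st,c=cv2.connectedComponentsWithStats(m)
    return [(c[i].round(1),st[i].tolist()) for i in range(1,n) if st[i,4]>=amin]
E
python3 - <<'E'
from h import *
S={n:cv2.imread(f'pics/{n}0.png')[:,:,::-1].copy() for n in('scene','side')}
M={n:model(n) for n in S}
for n in S:
    print(n)
    for c,st in blobs(S[n],(105,120,60),(130,255,255)): print(c,st,unproj(M[n],c,.097).round(3))
    for c,st in blobs(S[n],(45,100,40),(80,255,255),200): print('green',c,st,unproj(M[n],c,.004).round(3))
    for c,st in blobs(S[n],(20,150,60),(35,255,255),200): print('yel',c,st)
a=cv2.resize(S['scene'][160:290,140:370],None,fx=3,fy=3,interpolation=cv2.INTER_CUBIC)[:,:690]
b=cv2.resize(S['side'][120:350,220:400],None,fx=2.5,fy=2.5,interpolation=cv2.INTER_CUBIC)
cv2.imwrite('pics/c1.png',a[:,:,::-1]);cv2.imwrite('pics/c2.png',b[:,:,::-1])
E
```

```text
scene
[463.4  82.4] [460, 81, 8, 4, 26] [-0.144  0.638  0.097]
[361.3 167.6] [353, 161, 18, 14, 173] [0.384 0.21  0.097]
[ 60.4 178.8] [45, 164, 31, 36, 592] [ 0.464 -0.652  0.097]
[395.1 170.6] [387, 164, 18, 14, 183] [0.395 0.305 0.097]
[428.2 174.2] [420, 167, 18, 15, 193] [0.408 0.395 0.097]
[395.2 190.8] [386, 183, 19, 16, 217] [0.481 0.292 0.097]
[298.2 194.7] [288, 189, 21, 12, 205] [0.506 0.03  0.097]
[332.  193.6] [322, 188, 21, 12, 202] [0.499 0.121 0.097]
[456.9 264.9] [447, 257, 21, 17, 268] [0.727 0.394 0.097]
[206.8 302.3] [200, 296, 15, 14, 167] [ 0.848 -0.153  0.097]
[381.4 308.9] [374, 302, 16, 15, 181] [0.848 0.211 0.097]
green [ 38.6 176.5] [22, 161, 37, 27, 419] [ 0.348 -0.82   0.004]
green [ 59.9 213.6] [0, 163, 106, 86, 3262] [ 0.513 -0.671  0.004]
green [389.5 207.7] [357, 182, 65, 46, 1372] [0.452 0.297 0.004]
yel [278.7 225.3] [209, 205, 148, 39, 4281]
side
[221.7   0.7] [217, 0, 11, 3, 25] [0.75  1.719 0.097]
[161.7   5.4] [157, 4, 11, 4, 37] [0.442 1.728 0.097]
[172.5  93.3] [168, 91, 10, 5, 33] [0.363 0.701 0.097]
[115.9 100.1] [111, 98, 11, 5, 42] [0.165 0.703 0.097]
[299.3 115.4] [293, 113, 13, 6, 68] [0.751 0.415 0.097]
[370.9 117.2] [367, 115, 9, 6, 41] [0.976 0.336 0.097]
[195.4 132.8] [188, 129, 16, 8, 85] [0.397 0.396 0.097]
[281.1 142.4] [272, 136, 19, 13, 163] [0.642 0.263 0.097]
[225.5 145.8] [218, 142, 16, 9, 99] [0.472 0.291 0.097]
[195.7 147.8] [188, 144, 17, 9, 99] [0.383 0.305 0.097]
[292.3 156.9] [283, 150, 19, 14, 181] [0.65  0.174 0.097]
[197.4 165. ] [189, 160, 18, 11, 112] [0.372 0.209 0.097]
[422.1 174.9] [417, 172, 11, 7, 65] [ 0.975 -0.019  0.097]
green [216.5 180.1] [186, 150, 60, 51, 899] [0.43  0.251 0.004]
green [351.5 394.8] [266, 373, 166, 47, 444] [ 0.545 -0.564  0.004]
green [325.6 415.2] [299, 406, 49, 14, 351] [ 0.479 -0.591  0.004]
yel [317.6 193. ] [274, 139, 80, 90, 1853]
```

View pics/c1.png

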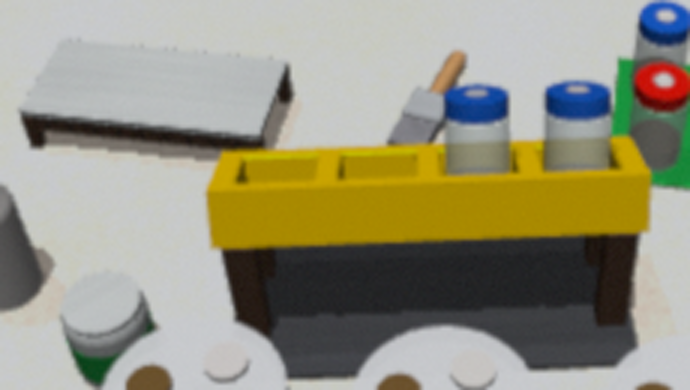

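View pics/c2.png

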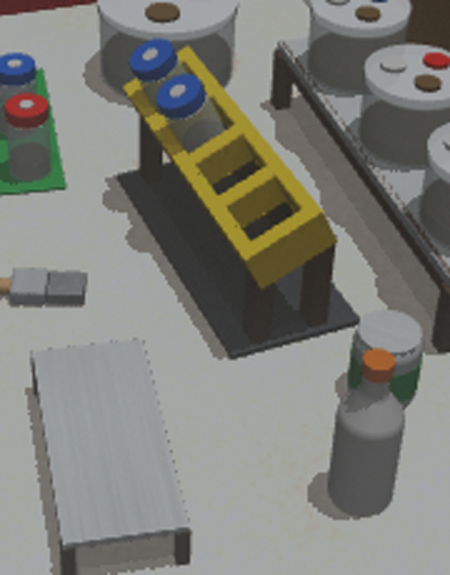

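```bash
cat > fit.py <<'E'
from h import *
from scipy.optimize import least_squares
from scipy.spatial.transform import Rotation as Ro
M={n:model(n) for n in('scene','side')}
a=lambda u:np.array(u)/3+[140,160]
b=lambda u:np.array(u)/2.5+[220,120]
def fit(obs,base,z,x0,name):
    pose=lambda p:(Ro.from_euler('z',p[2]).as_matrix()@base, np.array([p[0],p[1],z]))
    def f(p):
        R,t=pose(p); return np.concatenate([proj(M[n],R@np.array(P)+t)[0]-u for n,P,u in obs])
    r=least_squares(f,x0,loss='soft_l1'); print(name,r.x[:2].round(4),np.degrees(r.x[2]).round(2)); print(f(r.x).reshape(-1,2).round(1).tolist())
    return pose(r.x)
B=Ro.from_euler('y',-25,degrees=True).as_matrix()
ro=[('scene',(.045,-.17,.048),a((210,190))),('scene',(.045,.17,.048),a((648,172))),('scene',(-.045,-.17,.048),a((222,152))),('scene',(-.045,.17,.048),a((638,140))),
('scene',(.045,-.17,0),a((213,246))),('scene',(.045,.17,0),a((648,232))),
('side',(-.045,.17,.048),b((125,88))),('side',(-.045,-.17,.048),b((248,255))),('side',(.045,.17,.048),b((190,47))),('side',(.045,-.17,.048),b((333,212))),('side',(-.045,-.17,0),b((262,290)))]
R,t=fit(ro,B,.105,[.6,.05,0],'rack')
print(R.round(4).tolist())
for i in range(4):
    for z in (8,48,103): print(i,z,(R@np.array([0,(i-1.5)*.08,z/1000])+t).round(4))
lo=[('scene',(-.055,-.12,.05),a((65,40))),('scene',(-.055,.12,.05),a((288,65))),('scene',(.055,-.12,.05),a((22,115))),('scene',(.055,.12,.05),a((265,140))),
('side',(-.055,.12,.05),b((32,355))),('side',(.055,.12,.05),b((140,342))),('side',(.055,-.12,.05),b((188,530))),('side',(-.055,-.12,.05),b((62,548)))]
fit(lo,np.eye(3),0,[.45,-.2,0],'ledge')
for u,v in(((361.3,167.6),(197.4,165)),((395.1,170.6),(195.7,147.8)),((428.2,174.2),(195.4,132.8)),((395.2,190.8),(225.5,145.8)),((298.2,194.7),(292.3,156.9)),((332,193.6),(281.1,142.4))):
    print(tri(M['scene'],u,M['side'],v).round(4))
E
python3 fit.py
```

```text
rack [ 0.6524 -0.003 ] 4.98
[[-2.1, 0.3], [1.0, 1.0], [-0.3, -0.4], [-2.8, -1.2], [-1.1, 0.9], [0.3, 0.3], [-0.5, -1.8], [-0.6, 1.0], [-0.2, -2.0], [-3.3, -1.7], [0.4, -1.4]]
[[0.9029, -0.0868, -0.421], [0.0787, 0.9962, -0.0367], [0.4226, 0.0, 0.9063]]
0 8 [ 0.6594 -0.1228  0.1123]
0 48 [ 0.6426 -0.1243  0.1485]
0 103 [ 0.6194 -0.1263  0.1983]
1 8 [ 0.6525 -0.0431  0.1123]
1 48 [ 0.6356 -0.0446  0.1485]
1 103 [ 0.6125 -0.0466  0.1983]
2 8 [0.6455 0.0366 0.1123]
2 48 [0.6287 0.0351 0.1485]
2 103 [0.6055 0.0331 0.1983]
3 8 [0.6386 0.1163 0.1123]
3 48 [0.6217 0.1148 0.1485]
3 103 [0.5986 0.1128 0.1983]
ledge [ 0.4339 -0.2869] -6.36
[[-1.5, -1.6], [-0.5, -2.6], [-1.7, -2.7], [-2.6, -2.5], [-0.3, -2.5], [0.8, -2.5], [0.6, -2.2], [-0.3, -2.4]]
[0.3736 0.2126 0.0917]
[0.3844 0.3086 0.092 ]
[0.3982 0.3998 0.0922]
[0.4741 0.2953 0.0927]
[0.6054 0.033  0.1895]
[0.5981 0.1127 0.1893]
```

```bash
cat > plan.py <<'E'
from h import *
from scipy.spatial.transform import Rotation as Ro
RR=Ro.from_euler('z',4.98,degrees=True).as_matrix()@Ro.from_euler('y',-25,degrees=True).as_matrix(); TR=np.array([.6524,-.003,.105])
RT=np.stack([RR[:,0],-RR[:,2],RR[:,1]],1)      # tool for rack
def Rd(yaw):                                  # tool straight down, yaw
    c,s=np.cos(np.radians(yaw)),np.sin(np.radians(yaw)); x=np.array([c,s,0]);y=np.array([0,0,-1.]);return np.stack([x,y,np.cross(x,y)],1)
def plan(p1,R1,n,s=None,p0=None,R0=None):
    s=s or readout.sense(); p=np.array(s['position'] if p0 is None else p0); R=np.array(s['tool_rot'] if R0 is None else R0)
    for i in range(n):
        k=n-i; w=Ro.from_matrix(R.T@R1).as_rotvec(degrees=True)/k; d=R.T@(np.array(p1)-p)/k
        D=(d/.03).round(2);W=(w/5).round(2); print('dp',D.tolist(),'rot',W.tolist())
        p=p+R@D*.03; R=R@Ro.from_rotvec(W*5,degrees=True).as_matrix()
E
python3 - <<'E'
from plan import *
plan([.41,.30,.28],Rd(5),12)
E
```

```text
dp [0.86, -0.14, -0.41] rot [0.0, -0.36, -0.0]
dp [0.84, -0.14, -0.43] rot [0.0, -0.36, -0.0]
dp [0.83, -0.14, -0.46] rot [0.0, -0.36, -0.0]
dp [0.81, -0.14, -0.48] rot [0.0, -0.36, -0.0]
dp [0.8, -0.13, -0.51] rot [0.0, -0.36, -0.0]
dp [0.78, -0.14, -0.54] rot [0.0, -0.36, -0.0]
dp [0.77, -0.13, -0.56] rot [0.0, -0.35, -0.0]
dp [0.75, -0.14, -0.58] rot [0.0, -0.36, -0.0]
dp [0.73, -0.13, -0.61] rot [0.0, -0.35, -0.0]
dp [0.71, -0.14, -0.63] rot [0.0, -0.36, -0.0]
dp [0.69, -0.13, -0.65] rot [0.01, -0.35, -0.0]
dp [0.67, -0.14, -0.66] rot [0.0, -0.36, -0.0]
```

Emit:
move_arm([
  {"grip": 0, "dp": [0.85, -0.14, -0.41], "delta_rot": [0, -0.36, 0]},
  {"grip": 0, "dp": [0.85, -0.14, -0.43], "delta_rot": [0, -0.36, 0]},
  {"grip": 0, "dp": [0.83, -0.14, -0.46], "delta_rot": [0, -0.36, 0]},
  {"grip": 0, "dp": [0.81, -0.14, -0.48], "delta_rot": [0, -0.36, 0]},
  {"grip": 0, "dp": [0.8, -0.14, -0.51], "delta_rot": [0, -0.36, 0]},
  {"grip": 0, "dp": [0.78, -0.14, -0.54], "delta_rot": [0, -0.36, 0]},
  {"grip": 0, "dp": [0.77, -0.14, -0.56], "delta_rot": [0, -0.36, 0]},
  {"grip": 0, "dp": [0.75, -0.14, -0.58], "delta_rot": [0, -0.36, 0]},
  {"grip": 0, "dp": [0.73, -0.14, -0.61], "delta_rot": [0, -0.36, 0]},
  {"grip": 0, "dp": [0.71, -0.14, -0.63], "delta_rot": [0, -0.36, 0]},
  {"grip": 0, "dp": [0.69, -0.14, -0.65], "delta_rot": [0, -0.36, 0]},
  {"grip": 0, "dp": [0.67, -0.14, -0.66], "delta_rot": [0, -0.36, 0]},
], force=40)

```text
t: 1.1
position: [0.411, 0.2992, 0.2817]
tool_rot: [[0.996, -0.0, -0.092], [0.092, -0.0, 0.996], [-0.0, -1.0, -0.0]]
contact_force: [-0.4, 0.3, 0.4]
gripper_width: 0.996
```

Run:
```python
from plan import *
s=readout.sense(); im=vision.capture('wrist'); s2=readout.sense(); print(s['t'],s['position'],s2['position'],s2['tool_rot'].round(3).tolist())
cv2.imwrite('pics/w1.png',im[:,:,::-1])
M=model('wrist',s2)
for c,st in blobs(im,(100,120,50),(130,255,255),100): print('b',c,st,unproj(M,c,.097).round(4))
for lo,hi in(((0,150,60),(8,255,255)),((172,150,60),(180,255,255))):
  for c,st in blobs(im,lo,hi,100): print('r',c,st,unproj(M,c,.097).round(4))
```

```text
1.1 [0.41096222 0.29918531 0.28169734] [0.41389473 0.29680722 0.28233824] [[0.996, 0.001, -0.092], [0.092, -0.001, 0.996], [0.001, -1.0, -0.001]]
b [182.3 135.7] [154, 107, 57, 59, 2263] [0.3753 0.2079 0.097 ]
b [287.7 157.4] [260, 129, 56, 57, 2145] [0.386  0.3047 0.097 ]
b [383.4 181.2] [355, 153, 57, 56, 2054] [0.3997 0.3959 0.097 ]
b [266.2 247.3] [241, 223, 52, 50, 1767] [0.4755 0.2926 0.097 ]
r [169.4 233.9] [143, 210, 53, 49, 1751] [0.4704 0.1976 0.097 ]
r [502.6 278. ] [484, 254, 55, 69, 203] [0.4863 0.5323 0.097 ]
r [549.1 305.1] [540, 285, 20, 42, 227] [0.5117 0.5879 0.097 ]
```

View pics/w1.png

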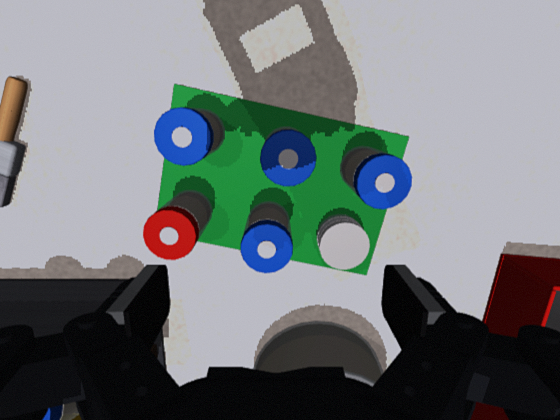

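Emit:
move_arm([
  {"grip": 0, "dp": [0.5, 1, -0.07], "delta_rot": [0, 0, 0]},
  {"grip": 0, "dp": [0.5, 1, -0.07], "delta_rot": [0, 0, 0]},
  {"grip": 0, "dp": [0.5, 1, -0.07], "delta_rot": [0, 0, 0]},
  {"grip": 0, "dp": [0.5, 1, -0.07], "delta_rot": [0, 0, 0]},
  {"grip": 0, "dp": [0, 1, 0], "delta_rot": [0, 0, 0]},
  {"grip": 0, "dp": [0, 1, 0], "delta_rot": [0, 0, 0]},
  {"grip": 0, "dp": [0, 1, 0], "delta_rot": [0, 0, 0]},
  {"grip": 0, "dp": [0, 0.67, 0], "delta_rot": [0, 0, 0]},
  {"grip": 0, "dp": [0, 0, 0], "delta_rot": [0, 0, 0]},
  {"grip": 0, "dp": [0, 0, 0], "delta_rot": [0, 0, 0]},
], force=40)

```text
t: 1.98
position: [0.4704, 0.2973, 0.0512]
tool_rot: [[0.996, -0.002, -0.09], [0.09, -0.001, 0.996], [-0.002, -1.0, -0.001]]
contact_force: [0.6, 1.1, 0.7]
gripper_width: 1.002
```

Emit:
move_arm([
  {"grip": 1, "dp": [0, 0, 0], "delta_rot": [0, 0, 0]},
  {"grip": 1, "dp": [0, 0, 0], "delta_rot": [0, 0, 0]},
  {"grip": 1, "dp": [0, 0, 0], "delta_rot": [0, 0, 0]},
  {"grip": 1, "dp": [0, 0, 0], "delta_rot": [0, 0, 0]},
  {"grip": 1, "dp": [0, 0, 0], "delta_rot": [0, 0, 0]},
  {"grip": 1, "dp": [0, 0, 0], "delta_rot": [0, 0, 0]},
], force=40)

```text
t: 2.48
position: [0.4714, 0.2976, 0.0532]
tool_rot: [[0.996, 0.002, -0.09], [0.09, 0.001, 0.996], [0.002, -1.0, 0.001]]
contact_force: [0.0, -1.1, 5.8]
gripper_width: 0.601
```

Run:
```python
from plan import *
s=readout.sense(); p=s['position']+[0,0,.18]
W2=RR@np.array([-.0,-.12,.19])+TR; print(W2)
plan(W2,RT,17,p0=p)
```

```text
[ 0.58282261 -0.12951747  0.27719848]
dp [0.14, -0.09, -0.85] rot [-0.0, 0.0, -0.29]
dp [0.14, -0.08, -0.85] rot [-0.0, 0.0, -0.29]
dp [0.15, -0.08, -0.85] rot [-0.0, 0.0, -0.29]
dp [0.15, -0.08, -0.85] rot [-0.0, 0.0, -0.29]
dp [0.15, -0.07, -0.85] rot [-0.0, 0.0, -0.29]
dp [0.15, -0.07, -0.86] rot [-0.0, 0.0, -0.29]
dp [0.15, -0.06, -0.85] rot [-0.0, 0.0, -0.29]
dp [0.16, -0.06, -0.86] rot [-0.0, 0.0, -0.29]
dp [0.16, -0.06, -0.85] rot [-0.0, 0.0, -0.29]
dp [0.16, -0.05, -0.86] rot [-0.0, 0.0, -0.3]
dp [0.16, -0.05, -0.85] rot [-0.0, 0.0, -0.29]
dp [0.16, -0.04, -0.86] rot [-0.0, 0.01, -0.3]
dp [0.16, -0.04, -0.85] rot [-0.0, 0.0, -0.29]
dp [0.16, -0.04, -0.86] rot [-0.01, 0.01, -0.3]
dp [0.17, -0.03, -0.85] rot [-0.0, 0.0, -0.29]
dp [0.17, -0.02, -0.86] rot [-0.01, 0.01, -0.3]
dp [0.16, -0.02, -0.85] rot [-0.0, 0.0, -0.29]
```

Emit:
move_arm([
  {"grip": 1, "dp": [0, -0.5, 0], "delta_rot": [0, 0, 0]},
  {"grip": 1, "dp": [0, -1, 0], "delta_rot": [0, 0, 0]},
  {"grip": 1, "dp": [0, -1, 0], "delta_rot": [0, 0, 0]},
  {"grip": 1, "dp": [0, -1, 0], "delta_rot": [0, 0, 0]},
  {"grip": 1, "dp": [0, -1, 0], "delta_rot": [0, 0, 0]},
  {"grip": 1, "dp": [0, -1, -0.2], "delta_rot": [0, 0, 0]},
  {"grip": 1, "dp": [0, -0.5, -0.5], "delta_rot": [0, 0, 0]},
  {"grip": 1, "dp": [0.14, -0.09, -0.85], "delta_rot": [0, 0, -0.3]},
  {"grip": 1, "dp": [0.14, -0.08, -0.85], "delta_rot": [0, 0, -0.3]},
  {"grip": 1, "dp": [0.15, -0.08, -0.85], "delta_rot": [0, 0, -0.3]},
  {"grip": 1, "dp": [0.15, -0.08, -0.85], "delta_rot": [0, 0, -0.3]},
  {"grip": 1, "dp": [0.15, -0.07, -0.85], "delta_rot": [0, 0, -0.3]},
])

```text
t: 3.48
position: [0.5053, 0.1502, 0.2457]
tool_rot: [[0.987, 0.132, -0.09], [0.089, 0.012, 0.996], [0.133, -0.991, -0.0]]
contact_force: [0.2, -0.7, -2.6]
gripper_width: 0.599
```

Emit:
move_arm([
  {"grip": 1, "dp": [0.15, -0.07, -0.85], "delta_rot": [0, 0, -0.3]},
  {"grip": 1, "dp": [0.15, -0.06, -0.85], "delta_rot": [0, 0, -0.3]},
  {"grip": 1, "dp": [0.16, -0.06, -0.85], "delta_rot": [0, 0, -0.3]},
  {"grip": 1, "dp": [0.16, -0.06, -0.85], "delta_rot": [0, 0, -0.3]},
  {"grip": 1, "dp": [0.16, -0.05, -0.85], "delta_rot": [0, 0, -0.3]},
  {"grip": 1, "dp": [0.16, -0.05, -0.85], "delta_rot": [0, 0, -0.3]},
  {"grip": 1, "dp": [0.16, -0.04, -0.85], "delta_rot": [0, 0, -0.3]},
  {"grip": 1, "dp": [0.16, -0.04, -0.85], "delta_rot": [0, 0, -0.3]},
  {"grip": 1, "dp": [0.16, -0.03, -0.85], "delta_rot": [0, 0, -0.3]},
  {"grip": 1, "dp": [0.16, -0.02, -0.8], "delta_rot": [0, 0, -0.3]},
  {"grip": 1, "dp": [0.16, -0.02, -0.4], "delta_rot": [0, 0, -0.2]},
  {"grip": 1, "dp": [0, 0, 0], "delta_rot": [0, 0, 0]},
])

```text
t: 4.48
position: [0.5759, -0.111, 0.2736]
tool_rot: [[0.913, 0.399, -0.088], [0.081, 0.034, 0.996], [0.4, -0.916, -0.001]]
contact_force: [-0.3, 0.1, -1.4]
gripper_width: 0.601
```

Run:
```python
from plan import *
s=readout.sense(); im=vision.capture('wrist'); s2=readout.sense(); print(s['t'],s['position'],s2['position'],s2['contact_force']); print((s['tool_rot'].T@RT).round(3).tolist())
np.save('w2.npy',{'s':s},allow_pickle=True)
print(RR.T@(s2['position']-TR))
cv2.imwrite('pics/w2.png',im[:,:,::-1])
M=model('wrist',s)
for c,st in blobs(im,(100,120,50),(130,255,255),100): print('b',c,st)
```

```text
4.4833 [ 0.57585139 -0.11099097  0.27358921] [ 0.57551434 -0.10969338  0.27328527] [-1.25680512  0.3001847  -2.09108019]
[[1.0, 0.024, 0.001], [-0.024, 1.0, -0.0], [-0.001, 0.0, 1.0]]
[-0.00669268 -0.09961633  0.1888031 ]
b [479.8 217.1] [437, 180, 88, 77, 4552]
b [555.1 219.6] [549, 196, 11, 47, 354]
b [275.7 309.2] [195, 245, 163, 129, 14332]
```

View pics/w2.png

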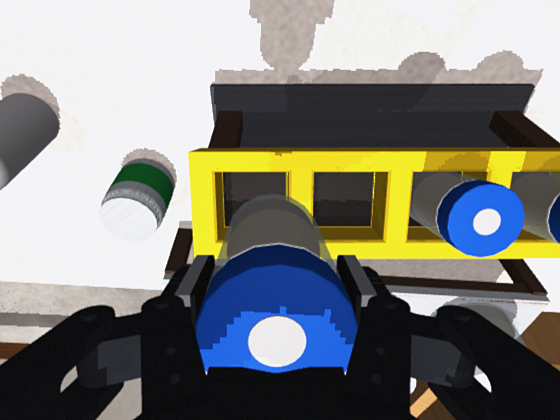

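```bash
cat > rackfit.py <<'E'
from plan import *
from scipy.optimize import least_squares
s=np.load('w2.npy',allow_pickle=True).item()['s']; M=model('wrist',s)
im=cv2.imread('pics/w2.png'); hsv=cv2.cvtColor(im,cv2.COLOR_BGR2HSV)
m=cv2.inRange(hsv,(22,150,120),(35,255,255))>0
for r in (185,): d=np.flatnonzero(np.diff(m[r].astype(int)));print('row',r,d)
for c in (205,300,350,400): d=np.flatnonzero(np.diff(m[:,c].astype(int)));print('col',c,d)
T={'pocket1':[(-.029,-.07,.048),(-.029,-.01,.048),(.029,-.01,.048),(.029,-.07,.048)]}
obs=[((-.029,-.07,.048),(313,172)),((-.029,-.01,.048),(388,172)),((.029,-.01,.048),(388,240)),((.029,-.07,.048),(312,241)),((-.029,-.15,.048),(215,172)),((-.029,-.09,.048),(288,171)),((.029,-.15,.048),(215,240)),((-.045,-.17,.048),(190,152)),((.045,-.17,.048),(193,256))]
P=np.array([o[0] for o in obs]);U=np.array([o[1] for o in obs],float)
def pose(p): return Ro.from_euler('z',p[3]).as_matrix()@Ro.from_euler('y',-25,degrees=True).as_matrix(),p[:3]
def f(p): R,t=pose(p); return (proj(M,P@R.T+t)-U).ravel()
print('prior res',f([*TR,np.radians(4.98)]).reshape(-1,2).round(1).tolist())
r=least_squares(f,[*TR,.087],loss='soft_l1'); print('fit',r.x[:3].round(4),np.degrees(r.x[3]));print(f(r.x).reshape(-1,2).round(1).tolist())
g=lambda q:f([q[0],q[1],.105,q[2]]); r=least_squares(g,[*TR[:2],.087],loss='soft_l1'); print('fit z fixed',r.x[:2].round(4),np.degrees(r.x[2]));print(g(r.x).reshape(-1,2).round(1).tolist())
Mc=vision.camera_model('wrist');K=Mc['camera_matrix'];Tc=Mc['tool_from_camera']
d=Tc[:3,:3]@np.linalg.inv(K)@[277,341,1]; print('lid in tool',(Tc[:3,3]+d*(-.046-Tc[1,3])/d[1]).round(4))
E
python3 rackfit.py
```

```text
row 185 [189 215 221 222 285 287 288 313 372 374 386 411 503 510]
col 205 [150 254]
col 300 [150 203]
col 350 [150 171 225 227 239 254]
col 400 [150 258]
prior res [[1.8, 2.1], [1.4, 2.2], [-4.0, 2.6], [0.9, 1.5], [0.4, 1.9], [2.0, 3.0], [3.0, 2.3], [-0.6, 1.8], [2.3, 4.1]]
fit [ 0.6513 -0.0041  0.1036] 4.89892857286703
[[0.6, -0.2], [0.1, -0.0], [-5.3, 0.4], [-0.4, -0.7], [-0.8, -0.5], [0.8, 0.7], [1.9, 0.0], [-1.7, -0.6], [1.1, 1.8]]
fit z fixed [ 0.6503 -0.0043] 4.946730842637482
[[0.7, -0.3], [0.6, -0.2], [-4.8, 0.7], [-0.3, -0.5], [-1.3, -0.5], [0.7, 0.6], [1.4, 0.4], [-2.4, -0.8], [0.6, 2.2]]
lid in tool [ 0.0022 -0.046  -0.0003]
```

```bash
sed -i 's/4\.98,degrees/4.93,degrees/; s/TR=np.array(.*/TR=np.array([.6507,-.0040,.1045])/' plan.py
cat >> plan.py <<'E'
def rk(x,y,z): return RR@np.array([x,y,z])+TR
def inrack(s=None):
    s=s or readout.sense(); print('t',round(s['t'],2),'rack mm',(1000*RR.T@(s['position']-TR)).round(1),'rot deg',Ro.from_matrix(s['tool_rot'].T@RT).as_rotvec(degrees=True).round(2),'F',s['contact_force'].round(1),'w',round(s['gripper_width'],3))
E
python3 - <<'E'
from plan import *
inrack(); plan(rk(-.002,-.12,.122),RT,4)
E
```

```text
t 4.53 rack mm [ -4.8 -98.8 188.5] rot deg [-0.05  0.13 -1.48] F [-1.3  0.3 -2.1] w 0.597
dp [0.04, 0.55, -0.18] rot [-0.0, 0.01, -0.07]
dp [0.03, 0.55, -0.18] rot [-0.0, 0.01, -0.08]
dp [0.03, 0.56, -0.17] rot [-0.0, 0.0, -0.07]
dp [0.03, 0.55, -0.18] rot [-0.01, 0.01, -0.08]
```

Emit:
move_arm([
  {"grip": 1, "dp": [0.03, 0.55, -0.25], "delta_rot": [0, 0, -0.1]},
  {"grip": 1, "dp": [0.03, 0.55, -0.25], "delta_rot": [0, 0, -0.1]},
  {"grip": 1, "dp": [0.03, 0.55, -0.2], "delta_rot": [0, 0, -0.1]},
  {"grip": 1, "dp": [0.03, 0.55, 0], "delta_rot": [0, 0, 0]},
  {"grip": 1, "dp": [0, 0, 0], "delta_rot": [0, 0, 0]},
  {"grip": 1, "dp": [0, 0, 0], "delta_rot": [0, 0, 0]},
])

```text
t: 5.03
position: [0.6076, -0.126, 0.214]
tool_rot: [[0.903, 0.419, -0.091], [0.082, 0.039, 0.996], [0.421, -0.907, 0.001]]
contact_force: [-0.4, 0.3, -1.1]
gripper_width: 0.599
```

Run:
```python
from plan import *
s=readout.sense(); im=vision.capture('wrist'); inrack(); inrack(s)
cv2.imwrite('pics/w3.png',im[:,:,::-1])
M=model('wrist',s)
print(proj(M,[rk(x,y,.048) for x in(-.029,.029) for y in(-.15,-.09,-.07,-.01)]).round(0).tolist())
m=cv2.inRange(cv2.cvtColor(im,cv2.COLOR_RGB2HSV),(22,150,120),(35,255,255))>0
for r in (100,120,140):print(r,np.flatnonzero(np.diff(m[r].astype(int))))
for c in (190,205,340,380):print(c,np.flatnonzero(np.diff(m[:,c].astype(int))))
```

```text
t 5.08 rack mm [  -1.6 -118.   122.6] rot deg [-0.12  0.27  0.01] F [ 0.2 -0.6 -0.8] w 0.599
t 5.03 rack mm [  -2.2 -117.8  121.8] rot deg [-0.16  0.26 -0.09] F [-0.4  0.3 -1.1] w 0.599
[[224.0, 180.0], [322.0, 180.0], [354.0, 180.0], [451.0, 181.0], [227.0, 267.0], [318.0, 267.0], [348.0, 267.0], [439.0, 268.0]]
100 []
120 []
140 []
190 [154 158]
205 [152 254]
340 [153 254]
380 [153 180 244 246 265 278]
```

View pics/w3.png

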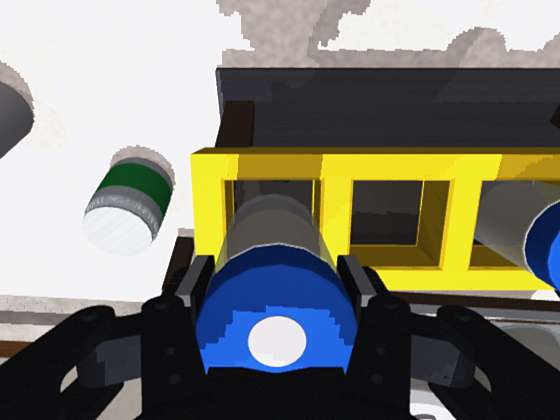

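Emit:
move_arm([
  {"grip": 1, "dp": [-0.01, 0.1, -0.06], "delta_rot": [0, 0.05, 0]},
  {"grip": 1, "dp": [0, 0.2, 0], "delta_rot": [0, 0, 0]},
  {"grip": 1, "dp": [0, 0.3, 0], "delta_rot": [0, 0, 0]},
  {"grip": 1, "dp": [0, 0.3, 0], "delta_rot": [0, 0, 0]},
  {"grip": 1, "dp": [0, 0.2, 0], "delta_rot": [0, 0, 0]},
  {"grip": 1, "dp": [0, 0.15, 0], "delta_rot": [0, 0, 0]},
  {"grip": 1, "dp": [0, 0, 0], "delta_rot": [0, 0, 0]},
])

```text
t: 5.67
position: [0.6235, -0.1272, 0.1785]
tool_rot: [[0.904, 0.419, -0.086], [0.077, 0.039, 0.996], [0.421, -0.907, 0.003]]
contact_force: [-0.2, 0.2, -1.4]
gripper_width: 0.599
```

```bash
python3 -c "
from plan import *
inrack()"
```

```text
t 5.67 rack mm [  -2.9 -120.4   83. ] rot deg [-0.14 -0.04 -0.1 ] F [-0.2  0.2 -1.4] w 0.599
```

Emit:
move_arm([
  {"grip": 1, "dp": [0.02, 0.2, 0], "delta_rot": [0, 0, 0]},
  {"grip": 1, "dp": [0, 0.2, 0], "delta_rot": [0, 0, 0]},
  {"grip": 1, "dp": [0, 0.15, 0], "delta_rot": [0, 0, 0]},
  {"grip": 1, "dp": [0, 0.1, 0], "delta_rot": [0, 0, 0]},
  {"grip": 1, "dp": [0, 0.07, 0], "delta_rot": [0, 0, 0]},
  {"grip": 1, "dp": [0, 0.04, 0], "delta_rot": [0, 0, 0]},
  {"grip": 1, "dp": [0, 0, 0], "delta_rot": [0, 0, 0]},
])

```text
t: 6.25
position: [0.6337, -0.1264, 0.1594]
tool_rot: [[0.903, 0.421, -0.086], [0.077, 0.038, 0.996], [0.422, -0.906, 0.002]]
contact_force: [0.6, 0.4, -1.5]
gripper_width: 0.598
```

```bash
python3 -c "
from plan import *
inrack()"
```

```text
t 6.25 rack mm [  -1.7 -120.5   61.4] rot deg [-0.1  -0.04 -0.01] F [ 0.6  0.4 -1.5] w 0.598
```

Emit:
move_arm([
  {"grip": 1, "dp": [0, 0.05, 0], "delta_rot": [0, 0, 0]},
  {"grip": 1, "dp": [0, 0.04, 0], "delta_rot": [0, 0, 0]},
  {"grip": 1, "dp": [0, 0.03, 0], "delta_rot": [0, 0, 0]},
  {"grip": 1, "dp": [0, 0, 0], "delta_rot": [0, 0, 0]},
])

```text
t: 6.58
position: [0.6353, -0.1263, 0.1563]
tool_rot: [[0.903, 0.421, -0.086], [0.077, 0.038, 0.996], [0.423, -0.906, 0.002]]
contact_force: [0.4, 0.5, -1.7]
gripper_width: 0.602
```

Emit:
move_arm([
  {"grip": 1, "dp": [0, 0.03, 0], "delta_rot": [0, 0, 0]},
  {"grip": 1, "dp": [0, 0.02, 0], "delta_rot": [0, 0, 0]},
  {"grip": 1, "dp": [0, 0, 0], "delta_rot": [0, 0, 0]},
])

```text
t: 6.83
position: [0.6361, -0.1266, 0.1562]
tool_rot: [[0.902, 0.422, -0.086], [0.077, 0.037, 0.996], [0.424, -0.906, 0.001]]
contact_force: [-6.0, -1.5, 8.6]
gripper_width: 0.596
```

```bash
python3 -c "
from plan import *
inrack()"
```

```text
t 6.83 rack mm [  -0.9 -120.9   57.4] rot deg [-0.05 -0.02  0.09] F [-6.  -1.5  8.6] w 0.596
```

Emit:
move_arm([
  {"grip": 0.3, "dp": [0, 0, 0], "delta_rot": [0, 0, 0]},
  {"grip": 0.28, "dp": [0, 0, 0], "delta_rot": [0, 0, 0]},
  {"grip": 0.28, "dp": [0, 0, 0], "delta_rot": [0, 0, 0]},
  {"grip": 0.28, "dp": [0, -0.3, 0], "delta_rot": [0, 0, 0]},
  {"grip": 0.28, "dp": [0, -0.8, 0], "delta_rot": [0, 0, 0]},
  {"grip": 0.28, "dp": [0, -1, 0], "delta_rot": [0, 0, 0]},
  {"grip": 0.28, "dp": [0, -0.9, 0], "delta_rot": [0, 0, 0]},
])

```text
t: 7.42
position: [0.5971, -0.1296, 0.238]
tool_rot: [[0.903, 0.421, -0.086], [0.077, 0.038, 0.996], [0.422, -0.906, 0.002]]
contact_force: [-0.1, -0.2, 0.2]
gripper_width: 0.72
```

Run:
```python
from plan import *
inrack(); plan([.3735,.2115,.20],Rd(4.93),16)
im=vision.capture('wrist'); cv2.imwrite('pics/w4.png',im[:,:,::-1])
```

```text
t 7.42 rack mm [  -1.7 -120.5  148.1] rot deg [-0.1  -0.03 -0.01] F [-0.1 -0.2  0.2] w 0.72
dp [-0.4, -0.1, 0.75] rot [-0.0, -0.0, 0.31]
dp [-0.4, -0.09, 0.75] rot [-0.0, -0.0, 0.31]
dp [-0.4, -0.07, 0.75] rot [-0.0, -0.0, 0.31]
dp [-0.41, -0.06, 0.75] rot [-0.0, -0.0, 0.31]
dp [-0.41, -0.05, 0.75] rot [-0.0, 0.0, 0.31]
dp [-0.41, -0.04, 0.75] rot [-0.0, 0.0, 0.31]
dp [-0.41, -0.03, 0.75] rot [-0.0, 0.0, 0.31]
dp [-0.41, -0.02, 0.75] rot [-0.0, 0.0, 0.31]
dp [-0.41, -0.01, 0.75] rot [-0.0, 0.0, 0.31]
dp [-0.41, 0.0, 0.75] rot [-0.0, 0.0, 0.32]
dp [-0.41, 0.01, 0.74] rot [-0.0, 0.0, 0.31]
dp [-0.41, 0.02, 0.75] rot [-0.0, 0.0, 0.32]
dp [-0.41, 0.04, 0.74] rot [-0.01, 0.0, 0.31]
dp [-0.41, 0.05, 0.75] rot [-0.0, 0.0, 0.32]
dp [-0.41, 0.05, 0.74] rot [-0.01, 0.0, 0.31]
dp [-0.4, 0.07, 0.75] rot [-0.0, 0.0, 0.32]
```

View pics/w4.png

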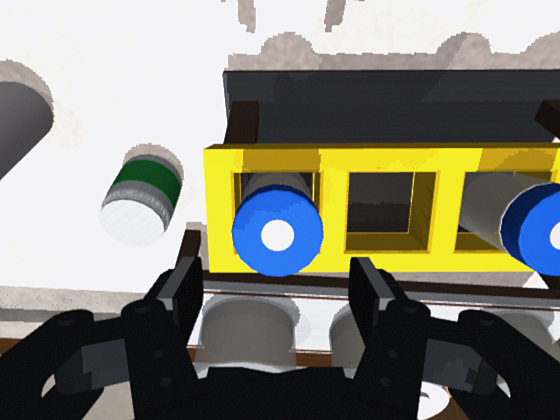

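Emit:
move_arm([
  {"grip": 0.1, "dp": [-0.4, -0.1, 0.5], "delta_rot": [0, 0, 0.31]},
  {"grip": 0.1, "dp": [-0.4, -0.09, 0.75], "delta_rot": [0, 0, 0.31]},
  {"grip": 0.1, "dp": [-0.4, -0.07, 0.75], "delta_rot": [0, 0, 0.31]},
  {"grip": 0.1, "dp": [-0.41, -0.06, 0.75], "delta_rot": [0, 0, 0.31]},
  {"grip": 0.1, "dp": [-0.41, -0.05, 0.75], "delta_rot": [0, 0, 0.31]},
  {"grip": 0.1, "dp": [-0.41, -0.04, 0.75], "delta_rot": [0, 0, 0.31]},
  {"grip": 0.1, "dp": [-0.41, -0.03, 0.75], "delta_rot": [0, 0, 0.31]},
  {"grip": 0.1, "dp": [-0.41, -0.02, 0.75], "delta_rot": [0, 0, 0.31]},
  {"grip": 0.1, "dp": [-0.41, -0.01, 0.75], "delta_rot": [0, 0, 0.31]},
  {"grip": 0.1, "dp": [-0.41, 0, 0.75], "delta_rot": [0, 0, 0.32]},
  {"grip": 0.1, "dp": [-0.41, 0.01, 0.75], "delta_rot": [0, 0, 0.31]},
  {"grip": 0.1, "dp": [-0.41, 0.02, 0.75], "delta_rot": [0, 0, 0.32]},
])

```text
t: 8.47
position: [0.43, 0.1203, 0.2084]
tool_rot: [[0.99, 0.109, -0.086], [0.085, 0.011, 0.996], [0.109, -0.994, 0.002]]
contact_force: [0.4, 0.3, 0.8]
gripper_width: 0.901
```

Emit:
move_arm([
  {"grip": 0.1, "dp": [-0.41, 0.04, 0.75], "delta_rot": [0, 0, 0.31]},
  {"grip": 0.1, "dp": [-0.41, 0.05, 0.75], "delta_rot": [0, 0, 0.32]},
  {"grip": 0.1, "dp": [-0.41, 0.05, 0.75], "delta_rot": [0, 0, 0.31]},
  {"grip": 0.1, "dp": [-0.4, 0.07, 0.75], "delta_rot": [0, 0, 0.32]},
  {"grip": 0.1, "dp": [0, 0, 0], "delta_rot": [0, 0, 0]},
  {"grip": 0.1, "dp": [0, 0, 0], "delta_rot": [0, 0, 0]},
])

```text
t: 8.97
position: [0.3746, 0.2055, 0.1987]
tool_rot: [[0.996, 0.0, -0.088], [0.088, 0.002, 0.996], [0.0, -1.0, 0.002]]
contact_force: [0.4, -1.2, -0.7]
gripper_width: 0.901
```

Run:
```python
from plan import *
s=readout.sense(); im=vision.capture('wrist'); M=model('wrist',s)
for c,st in blobs(im,(100,120,50),(130,255,255),800): print('b',c,st,unproj(M,c,.097).round(4))
print(readout.sense()['position'])
plan([.3735,.2115,.052],Rd(4.93),6)
```

```text
b [283.3 206.4] [248, 170, 72, 74, 3548] [0.3715 0.2103 0.097 ]
b [415.2 232.4] [380, 196, 72, 71, 3317] [0.3825 0.3072 0.097 ]
b [530.  259.3] [499, 224, 61, 70, 2921] [0.3957 0.396  0.097 ]
[0.37500261 0.20490956 0.19873317]
dp [-0.01, 0.82, 0.04] rot [-0.0, 0.0, 0.0]
dp [-0.0, 0.81, 0.03] rot [-0.0, 0.0, 0.0]
dp [-0.01, 0.82, 0.04] rot [-0.01, 0.0, 0.0]
dp [-0.0, 0.81, 0.04] rot [-0.0, 0.0, 0.0]
dp [-0.01, 0.82, 0.03] rot [-0.01, 0.01, 0.0]
dp [-0.0, 0.81, 0.04] rot [-0.0, 0.0, 0.01]
```

Emit:
move_arm([
  {"grip": 0.1, "dp": [-0.05, 0.4, 0.09], "delta_rot": [0, 0, 0]},
  {"grip": 0.1, "dp": [-0.05, 0.8, 0.09], "delta_rot": [0, 0, 0]},
  {"grip": 0.1, "dp": [0, 0.9, 0], "delta_rot": [0, 0, 0]},
  {"grip": 0.1, "dp": [0, 0.9, 0], "delta_rot": [0, 0, 0]},
  {"grip": 0.1, "dp": [0, 0.9, 0], "delta_rot": [0, 0, 0]},
  {"grip": 0.1, "dp": [0, 0.7, 0], "delta_rot": [0, 0, 0]},
  {"grip": 0.1, "dp": [0, 0.3, 0], "delta_rot": [0, 0, 0]},
  {"grip": 0.1, "dp": [0, 0, 0], "delta_rot": [0, 0, 0]},
  {"grip": 0.5, "dp": [0, 0, 0], "delta_rot": [0, 0, 0]},
  {"grip": 1, "dp": [0, 0, 0], "delta_rot": [0, 0, 0]},
  {"grip": 1, "dp": [0, 0, 0], "delta_rot": [0, 0, 0]},
  {"grip": 1, "dp": [0, 0, 0], "delta_rot": [0, 0, 0]},
])

```text
t: 10.02
position: [0.3724, 0.2105, 0.053]
tool_rot: [[0.996, 0.002, -0.086], [0.086, 0.003, 0.996], [0.003, -1.0, 0.002]]
contact_force: [-0.3, -1.3, 7.8]
gripper_width: 0.605
```

Run:
```python
from plan import *
s=readout.sense(); print(s['position'],s['gripper_width'],s['contact_force'])
p=s['position']+[0,0,.18]
plan(rk(0,-.04,.19),RT,12,p0=p)
```

```text
[0.3723704 0.210548  0.0529571] 0.6051192580300474 [-0.30112761 -1.32526864  7.77255187]
dp [0.5, -0.12, -0.77] rot [-0.0, -0.0, -0.41]
dp [0.5, -0.1, -0.77] rot [-0.0, -0.0, -0.41]
dp [0.5, -0.09, -0.77] rot [-0.0, -0.0, -0.41]
dp [0.51, -0.07, -0.77] rot [-0.0, -0.0, -0.42]
dp [0.51, -0.05, -0.77] rot [-0.0, -0.0, -0.41]
dp [0.51, -0.03, -0.77] rot [-0.0, -0.0, -0.42]
dp [0.51, -0.01, -0.77] rot [-0.0, -0.0, -0.41]
dp [0.51, 0.0, -0.77] rot [-0.01, -0.0, -0.42]
dp [0.51, 0.02, -0.77] rot [-0.0, -0.0, -0.41]
dp [0.51, 0.04, -0.77] rot [-0.01, -0.0, -0.42]
dp [0.51, 0.07, -0.78] rot [-0.0, -0.0, -0.41]
dp [0.5, 0.08, -0.77] rot [-0.01, -0.01, -0.42]
```

Emit:
move_arm([
  {"grip": 1, "dp": [0, -0.5, 0], "delta_rot": [0, 0, 0]},
  {"grip": 1, "dp": [0, -1, 0], "delta_rot": [0, 0, 0]},
  {"grip": 1, "dp": [0, -1, 0], "delta_rot": [0, 0, 0]},
  {"grip": 1, "dp": [0, -1, 0], "delta_rot": [0, 0, 0]},
  {"grip": 1, "dp": [0, -1, -0.2], "delta_rot": [0, 0, 0]},
  {"grip": 1, "dp": [0, -1, -0.5], "delta_rot": [0, 0, 0]},
  {"grip": 1, "dp": [0.2, -0.7, -0.8], "delta_rot": [0, 0, 0]},
  {"grip": 1, "dp": [0.35, -0.1, -0.95], "delta_rot": [0, 0, -0.42]},
  {"grip": 1, "dp": [0.35, -0.1, -0.95], "delta_rot": [0, 0, -0.42]},
  {"grip": 1, "dp": [0.35, -0.1, -0.95], "delta_rot": [0, 0, -0.42]},
  {"grip": 1, "dp": [0.35, -0.1, -0.95], "delta_rot": [0, 0, -0.42]},
  {"grip": 1, "dp": [0.35, -0.1, -0.95], "delta_rot": [0, 0, -0.42]},
])

```text
t: 11.02
position: [0.4449, 0.0266, 0.2571]
tool_rot: [[0.979, 0.185, -0.086], [0.085, 0.017, 0.996], [0.186, -0.983, 0.001]]
contact_force: [-0.2, -0.9, -0.9]
gripper_width: 0.599
```

Run:
```python
from plan import *
inrack(); print(readout.sense()['position'])
plan(rk(0,-.04,.17),RT,10)
```

```text
t 11.02 rack mm [-119.    48.2  223.9] rot deg [ -0.06  -0.   -14.3 ] F [-0.2 -0.9 -0.9] w 0.599
[0.4448503  0.02662141 0.25713731]
dp [0.43, 0.08, -0.29] rot [-0.0, -0.0, -0.29]
dp [0.43, 0.09, -0.29] rot [-0.0, -0.0, -0.29]
dp [0.42, 0.1, -0.3] rot [-0.0, -0.0, -0.29]
dp [0.42, 0.11, -0.29] rot [-0.0, -0.0, -0.28]
dp [0.42, 0.12, -0.3] rot [-0.0, -0.0, -0.29]
dp [0.42, 0.13, -0.29] rot [-0.0, -0.0, -0.28]
dp [0.41, 0.14, -0.3] rot [-0.0, -0.0, -0.29]
dp [0.41, 0.14, -0.29] rot [-0.0, -0.0, -0.28]
dp [0.4, 0.16, -0.3] rot [-0.01, -0.0, -0.29]
dp [0.41, 0.16, -0.29] rot [-0.0, -0.0, -0.28]
```

Emit:
move_arm([
  {"grip": 1, "dp": [0.3, 0.05, -0.7], "delta_rot": [0, 0, -0.25]},
  {"grip": 1, "dp": [0.4, 0.08, -0.6], "delta_rot": [0, 0, -0.25]},
  {"grip": 1, "dp": [0.45, 0.1, -0.5], "delta_rot": [0, 0, -0.25]},
  {"grip": 1, "dp": [0.45, 0.1, -0.4], "delta_rot": [0, 0, -0.25]},
  {"grip": 1, "dp": [0.45, 0.12, -0.15], "delta_rot": [0, 0, -0.25]},
  {"grip": 1, "dp": [0.45, 0.13, 0], "delta_rot": [0, 0, -0.25]},
  {"grip": 1, "dp": [0.45, 0.14, 0], "delta_rot": [0, 0, -0.25]},
  {"grip": 1, "dp": [0.4, 0.14, 0], "delta_rot": [0, 0, -0.25]},
  {"grip": 1, "dp": [0.3, 0.16, 0], "delta_rot": [0, 0, -0.25]},
  {"grip": 1, "dp": [0.2, 0.16, 0], "delta_rot": [0, 0, -0.2]},
  {"grip": 1, "dp": [0, 0, 0], "delta_rot": [0, 0, 0]},
  {"grip": 1, "dp": [0, 0, 0], "delta_rot": [0, 0, 0]},
])

```text
t: 12.02
position: [0.5715, -0.0312, 0.2531]
tool_rot: [[0.919, 0.384, -0.087], [0.079, 0.035, 0.996], [0.386, -0.923, 0.002]]
contact_force: [0.4, -0.8, -1.0]
gripper_width: 0.602
```

```bash
cat > lid.py <<'E'
from plan import *
s=readout.sense(); im=vision.capture('wrist')
inrack(s)
g=cv2.inRange(cv2.cvtColor(im,cv2.COLOR_RGB2HSV),(0,0,120),(180,60,255)); g[:300]=0;g[366:]=0;g[:,:225]=0;g[:,330:]=0
n,_,st,c=cv2.connectedComponentsWithStats(g); i=1+st[1:,4].argmax(); print(st[i],c[i])
Mc=vision.camera_model('wrist');K=Mc['camera_matrix'];Tc=Mc['tool_from_camera']
d=Tc[:3,:3]@np.linalg.inv(K)@[*c[i],1]; print('lid in tool',(Tc[:3,3]+d*(-.046-Tc[1,3])/d[1]).round(4))
E
python3 lid.py; python3 -c "
from plan import *
plan(rk(-.002,-.04,.122),RT,4)"
```

```text
t 12.02 rack mm [-10.8 -20.3 169. ] rot deg [-0.13 -0.   -2.3 ] F [ 0.4 -0.8 -1. ] w 0.602
[ 247  313   58   51 2320] [275.07887931 337.77327586]
lid in tool [ 0.0011 -0.046  -0.0009]
dp [0.09, 0.39, -0.16] rot [-0.01, -0.0, -0.11]
dp [0.09, 0.39, -0.16] rot [-0.0, -0.0, -0.12]
dp [0.08, 0.39, -0.17] rot [-0.01, -0.0, -0.11]
dp [0.07, 0.4, -0.16] rot [-0.0, -0.0, -0.12]
```

Emit:
move_arm([
  {"grip": 1, "dp": [0.1, 0.2, -0.3], "delta_rot": [0, 0, -0.16]},
  {"grip": 1, "dp": [0.1, 0.4, -0.24], "delta_rot": [0, 0, -0.16]},
  {"grip": 1, "dp": [0.08, 0.5, -0.1], "delta_rot": [0, 0, -0.14]},
  {"grip": 1, "dp": [0.05, 0.47, 0], "delta_rot": [0, 0, 0]},
  {"grip": 1, "dp": [0, 0, 0], "delta_rot": [0, 0, 0]},
  {"grip": 1, "dp": [0, 0, 0], "delta_rot": [0, 0, 0]},
])

```text
t: 12.57
position: [0.6011, -0.0482, 0.2144]
tool_rot: [[0.903, 0.421, -0.086], [0.077, 0.038, 0.996], [0.422, -0.906, 0.002]]
contact_force: [0.4, -0.2, -0.5]
gripper_width: 0.597
```

```bash
python3 -c "
from plan import *
inrack();plan(rk(-.0015,-.0395,.085),RT,1)"
```

```text
t 12.57 rack mm [ -1.8 -39.8 122. ] rot deg [-0.12 -0.03 -0.01] F [ 0.4 -0.2 -0.5] w 0.597
dp [0.01, 1.23, 0.01] rot [-0.02, -0.01, -0.0]
```

Aligned; ease in as before.

Emit:
move_arm([
  {"grip": 1, "dp": [0, 0.1, 0], "delta_rot": [0, 0, 0]},
  {"grip": 1, "dp": [0, 0.2, 0], "delta_rot": [0, 0, 0]},
  {"grip": 1, "dp": [0, 0.3, 0], "delta_rot": [0, 0, 0]},
  {"grip": 1, "dp": [0, 0.3, 0], "delta_rot": [0, 0, 0]},
  {"grip": 1, "dp": [0, 0.2, 0], "delta_rot": [0, 0, 0]},
  {"grip": 1, "dp": [0, 0.15, 0], "delta_rot": [0, 0, 0]},
  {"grip": 1, "dp": [0, 0, 0], "delta_rot": [0, 0, 0]},
])

```text
t: 13.15
position: [0.6172, -0.0468, 0.1791]
tool_rot: [[0.903, 0.42, -0.086], [0.077, 0.038, 0.996], [0.422, -0.907, 0.002]]
contact_force: [0.6, 0.6, -1.0]
gripper_width: 0.6
```

Emit:
move_arm([
  {"grip": 1, "dp": [0.01, 0.2, 0], "delta_rot": [0, 0, 0]},
  {"grip": 1, "dp": [0, 0.2, 0], "delta_rot": [0, 0, 0]},
  {"grip": 1, "dp": [0, 0.15, 0], "delta_rot": [0, 0, 0]},
  {"grip": 1, "dp": [0, 0.1, 0], "delta_rot": [0, 0, 0]},
  {"grip": 1, "dp": [0, 0.07, 0], "delta_rot": [0, 0, 0]},
  {"grip": 1, "dp": [0, 0.03, 0], "delta_rot": [0, 0, 0]},
  {"grip": 1, "dp": [0, 0, 0], "delta_rot": [0, 0, 0]},
])

```text
t: 13.73
position: [0.6271, -0.046, 0.1601]
tool_rot: [[0.903, 0.422, -0.086], [0.077, 0.038, 0.996], [0.423, -0.906, 0.002]]
contact_force: [-0.4, 0.2, 0.0]
gripper_width: 0.604
```

```bash
python3 -c "
from plan import *
inrack()"
```

```text
t 13.73 rack mm [ -1.1 -39.8  61.8] rot deg [-0.1  -0.03  0.04] F [-0.4  0.2  0. ] w 0.604
```

Emit:
move_arm([
  {"grip": 1, "dp": [0, 0.05, 0], "delta_rot": [0, 0, 0]},
  {"grip": 1, "dp": [0, 0.05, 0], "delta_rot": [0, 0, 0]},
  {"grip": 1, "dp": [0, 0.03, 0], "delta_rot": [0, 0, 0]},
  {"grip": 1, "dp": [0, 0, 0], "delta_rot": [0, 0, 0]},
])

```text
t: 14.07
position: [0.6287, -0.0459, 0.1565]
tool_rot: [[0.903, 0.422, -0.086], [0.077, 0.038, 0.996], [0.423, -0.906, 0.002]]
contact_force: [-0.4, -0.1, -1.3]
gripper_width: 0.603
```

Emit:
move_arm([
  {"grip": 1, "dp": [0, 0.03, 0], "delta_rot": [0, 0, 0]},
  {"grip": 1, "dp": [0, 0.02, 0], "delta_rot": [0, 0, 0]},
  {"grip": 1, "dp": [0, 0, 0], "delta_rot": [0, 0, 0]},
])

```text
t: 14.32
position: [0.6292, -0.0458, 0.1564]
tool_rot: [[0.902, 0.422, -0.086], [0.078, 0.038, 0.996], [0.424, -0.906, 0.002]]
contact_force: [-13.2, 0.5, 11.7]
gripper_width: 0.6
```

```bash
python3 -c "
from plan import *
inrack()"
```

```text
t 14.32 rack mm [ -0.8 -39.8  57.6] rot deg [-0.1  -0.02  0.07] F [-13.2   0.5  11.7] w 0.6
```

Emit:
move_arm([
  {"grip": 1, "dp": [-0.03, -0.02, 0], "delta_rot": [0, 0, 0]},
  {"grip": 0.3, "dp": [0, 0, 0], "delta_rot": [0, 0, 0]},
  {"grip": 0.28, "dp": [0, 0, 0], "delta_rot": [0, 0, 0]},
  {"grip": 0.28, "dp": [0, 0, 0], "delta_rot": [0, 0, 0]},
  {"grip": 0.28, "dp": [0, -0.3, 0], "delta_rot": [0, 0, 0]},
  {"grip": 0.28, "dp": [0, -0.8, 0], "delta_rot": [0, 0, 0]},
  {"grip": 0.28, "dp": [0, -1, 0], "delta_rot": [0, 0, 0]},
  {"grip": 0.28, "dp": [0, -0.9, 0], "delta_rot": [0, 0, 0]},
])

```text
t: 14.98
position: [0.5895, -0.0493, 0.2385]
tool_rot: [[0.903, 0.421, -0.086], [0.077, 0.038, 0.996], [0.423, -0.906, 0.002]]
contact_force: [0.9, -1.0, -0.5]
gripper_width: 0.722
```

Run:
```python
from plan import *
inrack(); plan([.383,.3075,.20],Rd(4.93),16)
im=vision.capture('wrist'); cv2.imwrite('pics/w5.png',im[:,:,::-1])
for c,st in blobs(im,(100,120,50),(130,255,255),800): print('b',c,st)
```

```text
t 14.98 rack mm [ -2.2 -39.9 148.8] rot deg [-0.1  -0.03  0.04] F [ 0.9 -1.  -0.5] w 0.722
dp [-0.36, -0.08, 0.78] rot [-0.0, -0.0, 0.31]
dp [-0.37, -0.07, 0.78] rot [-0.0, -0.0, 0.31]
dp [-0.37, -0.06, 0.78] rot [-0.0, -0.0, 0.31]
dp [-0.37, -0.05, 0.78] rot [-0.0, -0.0, 0.31]
dp [-0.37, -0.04, 0.78] rot [-0.0, -0.0, 0.31]
dp [-0.37, -0.03, 0.78] rot [-0.0, -0.0, 0.31]
dp [-0.37, -0.02, 0.78] rot [-0.0, -0.0, 0.31]
dp [-0.37, -0.01, 0.78] rot [-0.0, -0.0, 0.32]
dp [-0.37, -0.0, 0.78] rot [-0.0, 0.0, 0.31]
dp [-0.38, 0.01, 0.77] rot [-0.0, 0.0, 0.32]
dp [-0.37, 0.02, 0.78] rot [-0.0, 0.0, 0.31]
dp [-0.37, 0.03, 0.77] rot [-0.0, 0.0, 0.32]
dp [-0.37, 0.04, 0.78] rot [-0.01, 0.0, 0.31]
dp [-0.37, 0.05, 0.77] rot [-0.0, 0.0, 0.32]
dp [-0.38, 0.06, 0.78] rot [-0.01, 0.0, 0.31]
dp [-0.37, 0.07, 0.77] rot [-0.0, 0.0, 0.32]
b [532.5 228.1] [499, 183, 61, 92, 4078]
b [136.9 229.7] [87, 185, 99, 93, 6116]
b [276.1 229.5] [231, 184, 91, 93, 5688]
b [414.9 228.5] [367, 184, 99, 92, 6104]
```

View pics/w5.png

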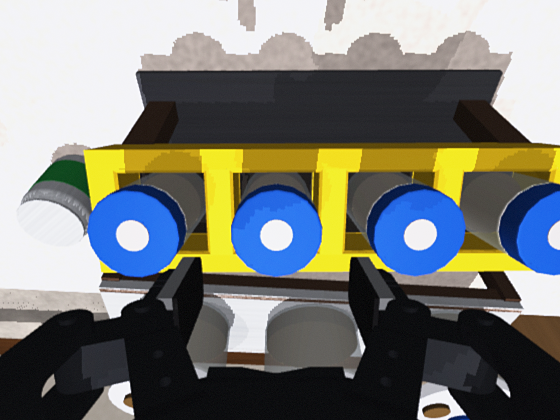

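Run:
```python
from plan import *
plan([.383,.3075,.19],Rd(-96.4),23)
```

```text
dp [-0.26, -0.04, 0.54] rot [-0.2, 0.87, 0.16]
dp [-0.3, -0.04, 0.52] rot [-0.19, 0.86, 0.16]
dp [-0.34, -0.05, 0.49] rot [-0.2, 0.87, 0.16]
dp [-0.38, -0.05, 0.47] rot [-0.19, 0.86, 0.16]
dp [-0.41, -0.05, 0.44] rot [-0.2, 0.87, 0.16]
dp [-0.45, -0.05, 0.4] rot [-0.19, 0.86, 0.16]
dp [-0.48, -0.05, 0.37] rot [-0.2, 0.87, 0.16]
dp [-0.5, -0.05, 0.33] rot [-0.19, 0.86, 0.16]
dp [-0.53, -0.05, 0.29] rot [-0.2, 0.87, 0.16]
dp [-0.55, -0.05, 0.25] rot [-0.19, 0.86, 0.16]
dp [-0.57, -0.04, 0.2] rot [-0.2, 0.87, 0.16]
dp [-0.58, -0.04, 0.16] rot [-0.19, 0.86, 0.16]
dp [-0.59, -0.03, 0.11] rot [-0.2, 0.87, 0.16]
dp [-0.6, -0.03, 0.07] rot [-0.19, 0.86, 0.16]
dp [-0.6, -0.02, 0.02] rot [-0.2, 0.87, 0.16]
dp [-0.6, -0.01, -0.02] rot [-0.19, 0.86, 0.16]
dp [-0.6, -0.0, -0.07] rot [-0.2, 0.87, 0.16]
dp [-0.59, 0.01, -0.11] rot [-0.19, 0.86, 0.16]
dp [-0.58, 0.02, -0.16] rot [-0.2, 0.87, 0.16]
dp [-0.57, 0.03, -0.2] rot [-0.19, 0.86, 0.16]
dp [-0.55, 0.04, -0.24] rot [-0.2, 0.87, 0.16]
dp [-0.53, 0.05, -0.29] rot [-0.19, 0.86, 0.16]
dp [-0.51, 0.06, -0.32] rot [-0.2, 0.87, 0.16]
```

Emit:
move_arm([
  {"grip": 0.28, "dp": [-0.26, -0.1, 0.4], "delta_rot": [-0.2, 0.86, 0.16]},
  {"grip": 0.28, "dp": [-0.3, -0.1, 0.52], "delta_rot": [-0.2, 0.86, 0.16]},
  {"grip": 0.1, "dp": [-0.34, -0.05, 0.5], "delta_rot": [-0.2, 0.86, 0.16]},
  {"grip": 0.1, "dp": [-0.38, -0.05, 0.47], "delta_rot": [-0.2, 0.86, 0.16]},
  {"grip": 0.1, "dp": [-0.41, -0.05, 0.44], "delta_rot": [-0.2, 0.86, 0.16]},
  {"grip": 0.1, "dp": [-0.45, -0.05, 0.4], "delta_rot": [-0.2, 0.86, 0.16]},
  {"grip": 0.1, "dp": [-0.48, -0.05, 0.37], "delta_rot": [-0.2, 0.86, 0.16]},
  {"grip": 0.1, "dp": [-0.5, -0.05, 0.33], "delta_rot": [-0.2, 0.86, 0.16]},
  {"grip": 0.1, "dp": [-0.53, -0.05, 0.29], "delta_rot": [-0.2, 0.86, 0.16]},
  {"grip": 0.1, "dp": [-0.55, -0.05, 0.25], "delta_rot": [-0.2, 0.86, 0.16]},
  {"grip": 0.1, "dp": [-0.57, -0.04, 0.2], "delta_rot": [-0.2, 0.86, 0.16]},
  {"grip": 0.1, "dp": [-0.58, -0.04, 0.16], "delta_rot": [-0.2, 0.86, 0.16]},
])

```text
t: 16.03
position: [0.4806, 0.1339, 0.2126]
tool_rot: [[0.64, 0.208, 0.74], [-0.74, -0.091, 0.666], [0.206, -0.974, 0.096]]
contact_force: [0.3, -0.4, 0.3]
gripper_width: 0.904
```

Emit:
move_arm([
  {"grip": 0.1, "dp": [-0.59, -0.03, 0.11], "delta_rot": [-0.2, 0.86, 0.16]},
  {"grip": 0.1, "dp": [-0.6, -0.03, 0.07], "delta_rot": [-0.2, 0.86, 0.16]},
  {"grip": 0.1, "dp": [-0.6, -0.02, 0.02], "delta_rot": [-0.2, 0.86, 0.16]},
  {"grip": 0.1, "dp": [-0.6, 0, -0.02], "delta_rot": [-0.2, 0.86, 0.16]},
  {"grip": 0.1, "dp": [-0.6, 0, -0.07], "delta_rot": [-0.2, 0.86, 0.16]},
  {"grip": 0.1, "dp": [-0.59, 0, -0.11], "delta_rot": [-0.2, 0.86, 0.16]},
  {"grip": 0.1, "dp": [-0.58, 0, -0.16], "delta_rot": [-0.2, 0.86, 0.16]},
  {"grip": 0.1, "dp": [-0.57, 0, -0.2], "delta_rot": [-0.2, 0.86, 0.16]},
  {"grip": 0.1, "dp": [-0.55, 0, -0.24], "delta_rot": [-0.2, 0.86, 0.16]},
  {"grip": 0.1, "dp": [-0.5, 0, -0.29], "delta_rot": [-0.2, 0.86, 0.16]},
  {"grip": 0.1, "dp": [0, 0, 0], "delta_rot": [0, 0, 0]},
  {"grip": 0.1, "dp": [0, 0, 0], "delta_rot": [0, 0, 0]},
])

```text
t: 17.03
position: [0.3897, 0.2867, 0.1932]
tool_rot: [[-0.026, 0.004, 1.0], [-0.999, -0.022, -0.026], [0.022, -1.0, 0.004]]
contact_force: [0.1, 0.3, -0.2]
gripper_width: 0.901
```

Run:
```python
from plan import *
s=readout.sense(); im=vision.capture('wrist'); M=model('wrist',s)
for c,st in blobs(im,(100,120,50),(130,255,255),800): print('b',c,st,unproj(M,c,.097).round(4))
s=readout.sense();print(s['position'],Ro.from_matrix(s['tool_rot'].T@Rd(-96.4)).as_rotvec(degrees=True).round(2))
plan([.383,.3075,.15],Rd(-96.4),4)
```

```text
b [282.5  35.1] [241, 0, 84, 77, 4612] [0.3971 0.3957 0.097 ]
b [265. 177.] [227, 140, 76, 75, 3885] [0.3836 0.3086 0.097 ]
[0.38992463 0.28636081 0.19318454] [-0.31  4.89  1.24]
dp [-0.18, 0.36, -0.06] rot [-0.02, 0.24, 0.06]
dp [-0.18, 0.36, -0.07] rot [-0.01, 0.25, 0.06]
dp [-0.18, 0.35, -0.07] rot [-0.02, 0.24, 0.06]
dp [-0.17, 0.36, -0.08] rot [-0.01, 0.25, 0.07]
```

Emit:
move_arm([
  {"grip": 0.1, "dp": [-0.18, 0.2, -0.06], "delta_rot": [0, 0.25, 0.06]},
  {"grip": 0.1, "dp": [-0.18, 0.35, -0.07], "delta_rot": [0, 0.25, 0.06]},
  {"grip": 0.1, "dp": [-0.18, 0.35, -0.07], "delta_rot": [0, 0.25, 0.06]},
  {"grip": 0.1, "dp": [-0.18, 0.4, -0.07], "delta_rot": [0, 0.25, 0.06]},
  {"grip": 0.1, "dp": [0, 0.9, 0], "delta_rot": [0, 0, 0]},
  {"grip": 0.1, "dp": [0, 0.9, 0], "delta_rot": [0, 0, 0]},
  {"grip": 0.1, "dp": [0, 0.9, 0], "delta_rot": [0, 0, 0]},
  {"grip": 0.1, "dp": [0, 0.6, 0], "delta_rot": [0, 0, 0]},
  {"grip": 0.1, "dp": [0, 0.1, 0], "delta_rot": [0, 0, 0]},
  {"grip": 0.1, "dp": [0, 0, 0], "delta_rot": [0, 0, 0]},
])

```text
t: 17.92
position: [0.3836, 0.3075, 0.0512]
tool_rot: [[-0.115, 0.004, 0.993], [-0.993, -0.002, -0.115], [0.001, -1.0, 0.004]]
contact_force: [0.9, 0.3, 0.7]
gripper_width: 0.899
```

Emit:
move_arm([
  {"grip": 0.5, "dp": [0, 0, 0], "delta_rot": [0, 0, 0]},
  {"grip": 1, "dp": [0, 0, 0], "delta_rot": [0, 0, 0]},
  {"grip": 1, "dp": [0, 0, 0], "delta_rot": [0, 0, 0]},
  {"grip": 1, "dp": [0, 0, 0], "delta_rot": [0, 0, 0]},
  {"grip": 1, "dp": [0, 0, 0], "delta_rot": [0, 0, 0]},
])

```text
t: 18.33
position: [0.3843, 0.3086, 0.0532]
tool_rot: [[-0.115, 0.007, 0.993], [-0.993, 0.001, -0.115], [-0.002, -1.0, 0.007]]
contact_force: [-0.8, -1.0, 7.4]
gripper_width: 0.604
```

Run:
```python
from plan import *
s=readout.sense();print(s['position'],s['gripper_width'],s['contact_force'],Ro.from_matrix(s['tool_rot'].T@Rd(-96.4)).as_rotvec(degrees=True).round(2))
L=Ro.from_euler('z',-6.36,degrees=True).as_matrix()
for y in(-.03,.03): print(L@[0,y,.05]+[.4339,-.2869,0])
p=s['position']+[0,0,.2]
plan([.432,-.28,.22],Rd(-96.4),20,p0=p)
```

```text
[0.38432161 0.30859561 0.0531813 ] 0.603658684858508 [-0.83486807 -1.01198321  7.37761189] [-0.39 -0.23 -0.09]
[ 0.43057675 -0.31671536  0.05      ]
[ 0.43722325 -0.25708464  0.05      ]
dp [0.97, 0.06, 0.19] rot [-0.0, -0.0, -0.0]
dp [0.97, 0.05, 0.19] rot [-0.0, -0.0, -0.0]
dp [0.96, 0.06, 0.19] rot [-0.0, -0.0, -0.0]
dp [0.97, 0.05, 0.19] rot [-0.0, -0.0, -0.0]
dp [0.96, 0.06, 0.19] rot [-0.0, -0.0, -0.0]
dp [0.97, 0.05, 0.19] rot [-0.01, -0.0, -0.0]
dp [0.96, 0.06, 0.19] rot [-0.0, -0.0, -0.0]
dp [0.97, 0.05, 0.19] rot [-0.01, -0.0, -0.0]
dp [0.96, 0.05, 0.19] rot [-0.0, -0.0, -0.0]
dp [0.97, 0.06, 0.19] rot [-0.01, -0.0, -0.0]
dp [0.96, 0.05, 0.19] rot [-0.0, -0.0, -0.0]
dp [0.97, 0.06, 0.19] rot [-0.01, -0.01, -0.0]
dp [0.96, 0.05, 0.19] rot [-0.0, -0.0, -0.0]
dp [0.97, 0.06, 0.19] rot [-0.01, -0.01, -0.0]
dp [0.96, 0.05, 0.19] rot [-0.0, -0.0, -0.0]
dp [0.97, 0.05, 0.2] rot [-0.01, -0.01, -0.0]
dp [0.96, 0.06, 0.19] rot [-0.0, -0.0, -0.0]
dp [0.97, 0.05, 0.19] rot [-0.01, -0.01, -0.01]
dp [0.97, 0.06, 0.2] rot [-0.0, -0.0, -0.0]
dp [0.96, 0.06, 0.19] rot [-0.01, -0.01, -0.01]
```

Emit:
move_arm([
  {"grip": 1, "dp": [0, -0.5, 0], "delta_rot": [0, 0, 0]},
  {"grip": 1, "dp": [0, -1, 0], "delta_rot": [0, 0, 0]},
  {"grip": 1, "dp": [0, -1, 0], "delta_rot": [0, 0, 0]},
  {"grip": 1, "dp": [0, -1, 0], "delta_rot": [0, 0, 0]},
  {"grip": 1, "dp": [0.2, -1, 0], "delta_rot": [0, 0, 0]},
  {"grip": 1, "dp": [0.5, -0.6, 0.1], "delta_rot": [0, 0, 0]},
  {"grip": 1, "dp": [0.9, -0.3, 0.19], "delta_rot": [0, 0, 0]},
  {"grip": 1, "dp": [0.97, 0, 0.19], "delta_rot": [0, 0, 0]},
  {"grip": 1, "dp": [0.97, 0, 0.19], "delta_rot": [0, 0, 0]},
  {"grip": 1, "dp": [0.97, 0, 0.19], "delta_rot": [0, 0, 0]},
  {"grip": 1, "dp": [0.97, 0, 0.19], "delta_rot": [0, 0, 0]},
  {"grip": 1, "dp": [0.97, 0, 0.19], "delta_rot": [0, 0, 0]},
])

```text
t: 19.33
position: [0.3972, 0.1104, 0.2146]
tool_rot: [[-0.115, 0.006, 0.993], [-0.993, -0.0, -0.115], [-0.0, -1.0, 0.006]]
contact_force: [0.3, -0.2, -1.4]
gripper_width: 0.599
```

Emit:
move_arm([
  {"grip": 1, "dp": [0.97, 0, 0.19], "delta_rot": [0, 0, 0]},
  {"grip": 1, "dp": [0.97, 0, 0.19], "delta_rot": [0, 0, 0]},
  {"grip": 1, "dp": [0.97, 0, 0.19], "delta_rot": [0, 0, 0]},
  {"grip": 1, "dp": [0.97, 0, 0.19], "delta_rot": [0, 0, 0]},
  {"grip": 1, "dp": [0.97, 0, 0.19], "delta_rot": [0, 0, 0]},
  {"grip": 1, "dp": [0.97, 0, 0.19], "delta_rot": [0, 0, 0]},
  {"grip": 1, "dp": [0.97, 0, 0.19], "delta_rot": [0, 0, 0]},
  {"grip": 1, "dp": [0.9, 0, 0.19], "delta_rot": [0, 0, 0]},
  {"grip": 1, "dp": [0.7, 0, 0.19], "delta_rot": [0, 0, 0]},
  {"grip": 1, "dp": [0.4, 0, 0.1], "delta_rot": [0, 0, 0]},
  {"grip": 1, "dp": [0, 0, 0], "delta_rot": [0, 0, 0]},
  {"grip": 1, "dp": [0, 0, 0], "delta_rot": [0, 0, 0]},
])

```text
t: 20.33
position: [0.4206, -0.1562, 0.2143]
tool_rot: [[-0.117, 0.005, 0.993], [-0.993, -0.001, -0.117], [0.0, -1.0, 0.005]]
contact_force: [1.5, 0.1, -0.5]
gripper_width: 0.605
```

```bash
python3 lid.py
python3 - <<'E'
from plan import *
s=readout.sense(); im=vision.capture('wrist'); M=model('wrist',s); print(s['position'],Ro.from_matrix(s['tool_rot'].T@Rd(-96.4)).as_rotvec(degrees=True).round(2))
L=Ro.from_euler('z',-6.36,degrees=True).as_matrix()
pts=np.array([L@[x,y,.05]+[.4339,-.2869,0] for x,y in((-.055,-.12),(.055,-.12),(.055,.12),(-.055,.12))])
u=proj(M,pts).round().astype(int); print(u.tolist())
cv2.polylines(im,[u.reshape(-1,1,2)],True,(255,0,0),1)
cv2.imwrite('pics/w6.png',im[:,:,::-1])
E
```

```text
t 20.33 rack mm [-173.2 -131.9  201.9] rot deg [ 21.93 -99.84 -17.8 ] F [ 1.5  0.1 -0.5] w 0.605
[ 0.42064062 -0.15574269  0.21423738] [-0.27 -0.24 -0.  ]
[[250, 419], [353, 419], [368, 200], [244, 200]]Traceback (most recent call last):
  File "lid.py", line 5, in <module>
    n,_,st,c=cv2.connectedComponentsWithStats(g); i=1+st[1:,4].argmax(); print(st[i],c[i])
                                                      ~~~~~~~~~~~~~~~^^
ValueError: attempt to get argmax of an empty sequence
```

View pics/w6.png

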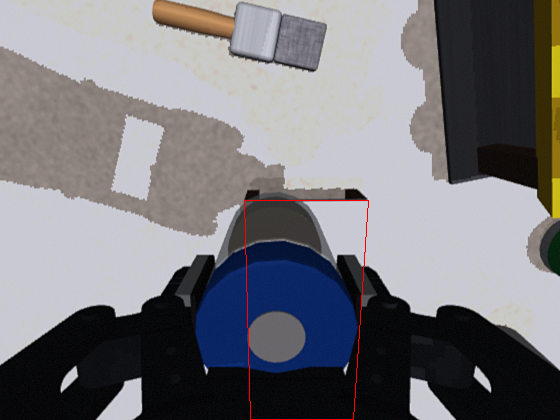

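Run:
```python
from plan import *
plan([.4308,-.3155,.214],Rd(-96.4),6)
```

```text
dp [0.88, 0.0, 0.16] rot [-0.01, -0.01, 0.0]
dp [0.88, 0.0, 0.16] rot [-0.01, -0.01, 0.0]
dp [0.87, 0.0, 0.16] rot [-0.01, -0.01, 0.0]
dp [0.88, 0.0, 0.15] rot [-0.01, -0.0, 0.0]
dp [0.88, 0.01, 0.15] rot [-0.01, -0.01, 0.0]
dp [0.87, 0.0, 0.16] rot [-0.0, -0.0, 0.0]
```

Emit:
move_arm([
  {"grip": 1, "dp": [0.7, 0, 0.16], "delta_rot": [0, 0, 0]},
  {"grip": 1, "dp": [0.95, 0, 0.16], "delta_rot": [0, 0, 0]},
  {"grip": 1, "dp": [0.95, 0, 0.16], "delta_rot": [0, 0, 0]},
  {"grip": 1, "dp": [0.95, 0, 0.16], "delta_rot": [0, 0, 0]},
  {"grip": 1, "dp": [0.9, 0.2, 0.16], "delta_rot": [0, 0, 0]},
  {"grip": 1, "dp": [0.6, 0.5, 0.12], "delta_rot": [0, 0, 0]},
  {"grip": 1, "dp": [0.15, 0.7, 0], "delta_rot": [0, 0, 0]},
  {"grip": 1, "dp": [0, 0.7, 0], "delta_rot": [0, 0, 0]},
  {"grip": 1, "dp": [0, 0.6, 0], "delta_rot": [0, 0, 0]},
  {"grip": 1, "dp": [0, 0.4, 0], "delta_rot": [0, 0, 0]},
  {"grip": 1, "dp": [0, 0.2, 0], "delta_rot": [0, 0, 0]},
  {"grip": 1, "dp": [0, 0, 0], "delta_rot": [0, 0, 0]},
])

```text
t: 21.43
position: [0.4306, -0.3135, 0.1144]
tool_rot: [[-0.115, 0.003, 0.993], [-0.993, 0.001, -0.115], [-0.001, -1.0, 0.003]]
contact_force: [0.9, 0.1, -0.8]
gripper_width: 0.599
```

Run:
```python
from plan import *
s=readout.sense(); print(s['position'],s['contact_force'])
plan([.4308,-.3155,.102],Rd(-96.4),1)
```

```text
[ 0.43055602 -0.31351906  0.11435381] [ 0.93080508  0.12030743 -0.77999513]
dp [0.07, 0.41, 0.01] rot [-0.04, -0.04, -0.01]
```

Emit:
move_arm([
  {"grip": 1, "dp": [0.04, 0.15, 0], "delta_rot": [0, 0, 0]},
  {"grip": 1, "dp": [0.03, 0.12, 0], "delta_rot": [0, 0, 0]},
  {"grip": 1, "dp": [0, 0.07, 0], "delta_rot": [0, 0, 0]},
  {"grip": 1, "dp": [0, 0.05, 0], "delta_rot": [0, 0, 0]},
  {"grip": 1, "dp": [0, 0, 0], "delta_rot": [0, 0, 0]},
])

```text
t: 21.85
position: [0.4304, -0.3167, 0.1035]
tool_rot: [[-0.116, 0.005, 0.993], [-0.993, -0.001, -0.116], [0.0, -1.0, 0.005]]
contact_force: [0.3, 0.1, -1.8]
gripper_width: 0.601
```

Emit:
move_arm([
  {"grip": 1, "dp": [0, 0.03, 0], "delta_rot": [0, 0, 0]},
  {"grip": 1, "dp": [0, 0.03, 0], "delta_rot": [0, 0, 0]},
  {"grip": 1, "dp": [0, 0, 0], "delta_rot": [0, 0, 0]},
])

```text
t: 22.1
position: [0.4304, -0.3167, 0.1017]
tool_rot: [[-0.116, 0.005, 0.993], [-0.993, -0.001, -0.116], [0.0, -1.0, 0.005]]
contact_force: [-0.6, 0.0, -1.3]
gripper_width: 0.602
```

Emit:
move_arm([
  {"grip": 1, "dp": [0, 0.03, 0], "delta_rot": [0, 0, 0]},
  {"grip": 1, "dp": [0, 0.03, 0], "delta_rot": [0, 0, 0]},
  {"grip": 1, "dp": [0, 0, 0], "delta_rot": [0, 0, 0]},
])

```text
t: 22.35
position: [0.4303, -0.3167, 0.0998]
tool_rot: [[-0.116, 0.004, 0.993], [-0.993, -0.001, -0.116], [0.0, -1.0, 0.004]]
contact_force: [-0.5, 0.5, -1.2]
gripper_width: 0.597
```

Emit:
move_arm([
  {"grip": 1, "dp": [0, 0.02, 0], "delta_rot": [0, 0, 0]},
  {"grip": 1, "dp": [0, 0, 0], "delta_rot": [0, 0, 0]},
])

```text
t: 22.52
position: [0.4304, -0.3167, 0.0993]
tool_rot: [[-0.116, 0.005, 0.993], [-0.993, -0.001, -0.116], [0.0, -1.0, 0.005]]
contact_force: [-0.4, -0.3, -1.3]
gripper_width: 0.601
```

Emit:
move_arm([
  {"grip": 1, "dp": [0, 0.02, 0], "delta_rot": [0, 0, 0]},
  {"grip": 1, "dp": [0, 0.02, 0], "delta_rot": [0, 0, 0]},
  {"grip": 1, "dp": [0, 0, 0], "delta_rot": [0, 0, 0]},
])

```text
t: 22.77
position: [0.4304, -0.317, 0.0992]
tool_rot: [[-0.116, 0.005, 0.993], [-0.993, -0.001, -0.116], [0.001, -1.0, 0.005]]
contact_force: [-5.0, 2.7, 11.4]
gripper_width: 0.602
```

Emit:
move_arm([
  {"grip": 0.3, "dp": [0, 0, 0], "delta_rot": [0, 0, 0]},
  {"grip": 0.2, "dp": [0, 0, 0], "delta_rot": [0, 0, 0]},
  {"grip": 0.2, "dp": [0, 0, 0], "delta_rot": [0, 0, 0]},
  {"grip": 0.2, "dp": [0, -0.4, 0], "delta_rot": [0, 0, 0]},
  {"grip": 0.2, "dp": [0, -0.9, 0], "delta_rot": [0, 0, 0]},
  {"grip": 0.2, "dp": [0, -1, 0], "delta_rot": [0, 0, 0]},
  {"grip": 0.2, "dp": [0, -1, 0], "delta_rot": [0, 0, 0]},
  {"grip": 0.1, "dp": [-0.4, -0.5, 0], "delta_rot": [0, 0, 0]},
])

```text
t: 23.43
position: [0.4317, -0.3062, 0.2156]
tool_rot: [[-0.117, 0.008, 0.993], [-0.993, -0.003, -0.117], [0.003, -1.0, 0.008]]
contact_force: [0.1, -0.6, 1.2]
gripper_width: 0.896
```

Run:
```python
from plan import *
s=readout.sense(); im=vision.capture('wrist'); M=model('wrist',s)
for c,st in blobs(im,(100,120,50),(130,255,255),800): print('b',c,st,unproj(M,c,.143).round(4))
print(s['position'],s['gripper_width']); plan([.397,.39,.2],Rd(-96.4),1)
```

```text
b [273.5 237.9] [234, 201, 80, 76, 4090] [ 0.4298 -0.3178  0.143 ]
[ 0.43167076 -0.30616876  0.21555455] 0.8964331220716057
dp [-22.85, 0.46, -3.86] rot [-0.11, -0.05, 0.04]
```

Emit:
move_arm([
  {"grip": 0.1, "dp": [-0.9, 0, -0.17], "delta_rot": [0, 0, 0]},
  {"grip": 0.1, "dp": [-1, 0, -0.17], "delta_rot": [0, 0, 0]},
  {"grip": 0.1, "dp": [-1, 0, -0.17], "delta_rot": [0, 0, 0]},
  {"grip": 0.1, "dp": [-1, 0, -0.17], "delta_rot": [0, 0, 0]},
  {"grip": 0.1, "dp": [-1, 0, -0.17], "delta_rot": [0, 0, 0]},
  {"grip": 0.1, "dp": [-1, 0, -0.17], "delta_rot": [0, 0, 0]},
  {"grip": 0.1, "dp": [-1, 0, -0.17], "delta_rot": [0, 0, 0]},
  {"grip": 0.1, "dp": [-1, 0, -0.17], "delta_rot": [0, 0, 0]},
  {"grip": 0.1, "dp": [-1, 0, -0.17], "delta_rot": [0, 0, 0]},
  {"grip": 0.1, "dp": [-1, 0, -0.17], "delta_rot": [0, 0, 0]},
  {"grip": 0.1, "dp": [-1, 0, -0.17], "delta_rot": [0, 0, 0]},
  {"grip": 0.1, "dp": [-1, 0, -0.17], "delta_rot": [0, 0, 0]},
])

```text
t: 24.48
position: [0.4114, 0.0584, 0.2115]
tool_rot: [[-0.116, 0.004, 0.993], [-0.993, -0.001, -0.116], [0.0, -1.0, 0.004]]
contact_force: [0.6, -1.0, 0.0]
gripper_width: 0.9
```

Emit:
move_arm([
  {"grip": 0.1, "dp": [-1, 0, -0.17], "delta_rot": [0, 0, 0]},
  {"grip": 0.1, "dp": [-1, 0, -0.17], "delta_rot": [0, 0, 0]},
  {"grip": 0.1, "dp": [-1, 0, -0.17], "delta_rot": [0, 0, 0]},
  {"grip": 0.1, "dp": [-1, 0, -0.17], "delta_rot": [0, 0, 0]},
  {"grip": 0.1, "dp": [-1, 0, -0.17], "delta_rot": [0, 0, 0]},
  {"grip": 0.1, "dp": [-1, 0, -0.17], "delta_rot": [0, 0, 0]},
  {"grip": 0.1, "dp": [-1, 0, -0.17], "delta_rot": [0, 0, 0]},
  {"grip": 0.1, "dp": [-1, 0, -0.17], "delta_rot": [0, 0, 0]},
  {"grip": 0.1, "dp": [-1, 0, -0.17], "delta_rot": [0, 0, 0]},
  {"grip": 0.1, "dp": [-0.9, 0, -0.17], "delta_rot": [0, 0, 0]},
  {"grip": 0.1, "dp": [-0.4, 0, -0.1], "delta_rot": [0, 0, 0]},
  {"grip": 0.1, "dp": [0, 0, 0], "delta_rot": [0, 0, 0]},
])

```text
t: 25.48
position: [0.3933, 0.3718, 0.2106]
tool_rot: [[-0.113, 0.004, 0.994], [-0.994, -0.001, -0.113], [0.001, -1.0, 0.004]]
contact_force: [-0.0, -1.0, -0.3]
gripper_width: 0.902
```

Run:
```python
from plan import *
s=readout.sense(); im=vision.capture('wrist'); M=model('wrist',s)
for c,st in blobs(im,(100,120,50),(130,255,255),800): print('b',c,st,unproj(M,c,.097).round(4))
s=readout.sense();print(s['position'],s['gripper_width']); plan([.397,.398,.15],Rd(-96.4),4)
```

```text
b [276.  166.7] [241, 132, 71, 71, 3432] [0.3973 0.3996 0.097 ]
[0.39358079 0.37045136 0.21075136] 0.9013833097591888
dp [-0.23, 0.51, 0.0] rot [-0.01, -0.01, 0.0]
dp [-0.23, 0.5, 0.0] rot [-0.01, -0.01, 0.0]
dp [-0.23, 0.51, 0.0] rot [-0.01, -0.01, 0.01]
dp [-0.24, 0.5, 0.0] rot [-0.01, -0.0, 0.0]
```

Emit:
move_arm([
  {"grip": 0.15, "dp": [-0.24, 0.3, 0], "delta_rot": [0, 0, 0]},
  {"grip": 0.15, "dp": [-0.24, 0.6, 0], "delta_rot": [0, 0, 0]},
  {"grip": 0.15, "dp": [-0.24, 0.6, 0], "delta_rot": [0, 0, 0]},
  {"grip": 0.15, "dp": [-0.23, 0.6, 0], "delta_rot": [0, 0, 0]},
  {"grip": 0.15, "dp": [0, 0.9, 0], "delta_rot": [0, 0, 0]},
  {"grip": 0.15, "dp": [0, 0.9, 0], "delta_rot": [0, 0, 0]},
  {"grip": 0.15, "dp": [0, 0.9, 0], "delta_rot": [0, 0, 0]},
  {"grip": 0.15, "dp": [0, 0.5, 0], "delta_rot": [0, 0, 0]},
  {"grip": 0.15, "dp": [0, 0, 0], "delta_rot": [0, 0, 0]},
  {"grip": 0.15, "dp": [0, 0, 0], "delta_rot": [0, 0, 0]},
])

```text
t: 26.37
position: [0.3982, 0.3975, 0.0521]
tool_rot: [[-0.117, 0.004, 0.993], [-0.993, -0.002, -0.117], [0.001, -1.0, 0.004]]
contact_force: [0.3, 0.3, 0.7]
gripper_width: 0.852
```

Emit:
move_arm([
  {"grip": 0.5, "dp": [0, 0, 0], "delta_rot": [0, 0, 0]},
  {"grip": 1, "dp": [0, 0, 0], "delta_rot": [0, 0, 0]},
  {"grip": 1, "dp": [0, 0, 0], "delta_rot": [0, 0, 0]},
  {"grip": 1, "dp": [0, 0, 0], "delta_rot": [0, 0, 0]},
  {"grip": 1, "dp": [0, 0, 0], "delta_rot": [0, 0, 0]},
])

```text
t: 26.78
position: [0.3986, 0.3988, 0.0541]
tool_rot: [[-0.116, 0.007, 0.993], [-0.993, 0.001, -0.116], [-0.002, -1.0, 0.006]]
contact_force: [-0.9, -1.7, 7.1]
gripper_width: 0.601
```

Run:
```python
from plan import *
s=readout.sense(); p=s['position'];print(p,s['gripper_width'],s['contact_force'])
plan([.4365,-.24,p[2]+.165],Rd(-96.4),1)
```

```text
[0.39855857 0.39875751 0.0540503 ] 0.6010881004974593 [-0.86655348 -1.65770573  7.14054616]
dp [20.99, -5.51, 3.76] rot [-0.07, -0.05, -0.02]
```

Emit:
move_arm([
  {"grip": 1, "dp": [0, -0.5, 0], "delta_rot": [0, 0, 0]},
  {"grip": 1, "dp": [0, -1, 0], "delta_rot": [0, 0, 0]},
  {"grip": 1, "dp": [0, -1, 0], "delta_rot": [0, 0, 0]},
  {"grip": 1, "dp": [0, -1, 0], "delta_rot": [0, 0, 0]},
  {"grip": 1, "dp": [0.2, -1, 0.04], "delta_rot": [0, 0, 0]},
  {"grip": 1, "dp": [0.5, -0.7, 0.09], "delta_rot": [0, 0, 0]},
  {"grip": 1, "dp": [0.9, -0.3, 0.16], "delta_rot": [0, 0, 0]},
  {"grip": 1, "dp": [1, 0, 0.18], "delta_rot": [0, 0, 0]},
  {"grip": 1, "dp": [1, 0, 0.18], "delta_rot": [0, 0, 0]},
  {"grip": 1, "dp": [1, 0, 0.18], "delta_rot": [0, 0, 0]},
  {"grip": 1, "dp": [1, 0, 0.18], "delta_rot": [0, 0, 0]},
  {"grip": 1, "dp": [1, 0, 0.18], "delta_rot": [0, 0, 0]},
])

```text
t: 27.78
position: [0.4095, 0.1962, 0.2182]
tool_rot: [[-0.116, 0.006, 0.993], [-0.993, -0.0, -0.116], [-0.0, -1.0, 0.006]]
contact_force: [0.7, -0.5, -1.0]
gripper_width: 0.604
```

Emit:
move_arm([
  {"grip": 1, "dp": [1, 0, 0.18], "delta_rot": [0, 0, 0]},
  {"grip": 1, "dp": [1, 0, 0.18], "delta_rot": [0, 0, 0]},
  {"grip": 1, "dp": [1, 0, 0.18], "delta_rot": [0, 0, 0]},
  {"grip": 1, "dp": [1, 0, 0.18], "delta_rot": [0, 0, 0]},
  {"grip": 1, "dp": [1, 0, 0.18], "delta_rot": [0, 0, 0]},
  {"grip": 1, "dp": [1, 0, 0.18], "delta_rot": [0, 0, 0]},
  {"grip": 1, "dp": [1, 0, 0.18], "delta_rot": [0, 0, 0]},
  {"grip": 1, "dp": [1, 0, 0.18], "delta_rot": [0, 0, 0]},
  {"grip": 1, "dp": [1, 0, 0.18], "delta_rot": [0, 0, 0]},
  {"grip": 1, "dp": [1, 0, 0.18], "delta_rot": [0, 0, 0]},
  {"grip": 1, "dp": [1, 0, 0.18], "delta_rot": [0, 0, 0]},
  {"grip": 1, "dp": [1, 0, 0.18], "delta_rot": [0, 0, 0]},
])

```text
t: 28.78
position: [0.4322, -0.169, 0.2186]
tool_rot: [[-0.116, 0.006, 0.993], [-0.993, -0.001, -0.116], [0.001, -1.0, 0.006]]
contact_force: [0.7, -0.2, -1.3]
gripper_width: 0.601
```

Run:
```python
from plan import *
s=readout.sense(); im=vision.capture('wrist')
b=[(c,st) for c,st in blobs(im,(100,100,30),(130,255,255),800)];print(b)
g=cv2.cvtColor(im,cv2.COLOR_RGB2HSV); m=((g[:,:,1]<60)&(g[:,:,2]>60)).astype(np.uint8); m[:305]=0;m[370:]=0;m[:,:235]=0;m[:,320:]=0
n,_,st,c=cv2.connectedComponentsWithStats(m); i=1+st[1:,4].argmax(); print(st[i],c[i])
Mc=vision.camera_model('wrist');K=Mc['camera_matrix'];Tc=Mc['tool_from_camera']
d=Tc[:3,:3]@np.linalg.inv(K)@[*c[i],1]; print('lid in tool',(Tc[:3,3]+d*(-.046-Tc[1,3])/d[1]).round(4))
s=readout.sense(); print(s['position'],s['contact_force']); plan([.4369,-.2575,.214],Rd(-96.4),1)
```

```text
[(array([275.5, 305.8]), [194, 237, 163, 136, 15367])]
[ 248  307   57   51 2299] [276.27620705 331.6907351 ]
lid in tool [-0.0002 -0.046   0.0004]
[ 0.43242844 -0.17284882  0.21856954] [-1.69508184 -1.68903817 -2.77113296]
dp [2.78, 0.16, 0.48] rot [-0.07, -0.07, 0.02]
```

Emit:
move_arm([
  {"grip": 1, "dp": [0.8, 0, 0.12], "delta_rot": [0, 0, 0]},
  {"grip": 1, "dp": [0.8, 0, 0.12], "delta_rot": [0, 0, 0]},
  {"grip": 1, "dp": [0.6, 0, 0.1], "delta_rot": [0, 0, 0]},
  {"grip": 1, "dp": [0.3, 0, 0.05], "delta_rot": [0, 0, 0]},
  {"grip": 1, "dp": [0, 0.1, 0], "delta_rot": [0, 0, 0]},
  {"grip": 1, "dp": [0, 0.3, 0], "delta_rot": [0, 0, 0]},
])

```text
t: 29.33
position: [0.4357, -0.2431, 0.2067]
tool_rot: [[-0.116, 0.006, 0.993], [-0.993, -0.002, -0.116], [0.001, -1.0, 0.006]]
contact_force: [0.4, -0.1, -1.7]
gripper_width: 0.601
```

Run:
```python
from plan import *
print(readout.sense()['position']); plan([.4363,-.2592,.112],Rd(-96.4),1)
```

```text
[ 0.43570543 -0.24314863  0.20671425]
dp [0.53, 3.16, 0.06] rot [-0.07, -0.06, 0.01]
```

Emit:
move_arm([
  {"grip": 1, "dp": [0.2, 0.4, 0.03], "delta_rot": [0, 0, 0]},
  {"grip": 1, "dp": [0.2, 0.5, 0.03], "delta_rot": [0, 0, 0]},
  {"grip": 1, "dp": [0.13, 0.6, 0], "delta_rot": [0, 0, 0]},
  {"grip": 1, "dp": [0, 0.6, 0], "delta_rot": [0, 0, 0]},
  {"grip": 1, "dp": [0, 0.5, 0], "delta_rot": [0, 0, 0]},
  {"grip": 1, "dp": [0, 0.25, 0], "delta_rot": [0, 0, 0]},
  {"grip": 1, "dp": [0, 0.1, 0], "delta_rot": [0, 0, 0]},
  {"grip": 1, "dp": [0, 0, 0], "delta_rot": [0, 0, 0]},
])

```text
t: 30.0
position: [0.4358, -0.2587, 0.1173]
tool_rot: [[-0.115, 0.004, 0.993], [-0.993, -0.0, -0.115], [-0.0, -1.0, 0.004]]
contact_force: [0.2, 1.9, -0.4]
gripper_width: 0.607
```

Run:
```python
from plan import *
print(readout.sense()['position']); plan([.4363,-.2592,.1005],Rd(-96.4),1)
```

```text
[ 0.43578674 -0.25865088  0.11730486]
dp [0.02, 0.56, 0.02] rot [-0.05, -0.04, -0.0]
```

Emit:
move_arm([
  {"grip": 1, "dp": [0.02, 0.15, 0.02], "delta_rot": [0, 0, 0]},
  {"grip": 1, "dp": [0, 0.15, 0], "delta_rot": [0, 0, 0]},
  {"grip": 1, "dp": [0, 0.1, 0], "delta_rot": [0, 0, 0]},
  {"grip": 1, "dp": [0, 0.06, 0], "delta_rot": [0, 0, 0]},
  {"grip": 1, "dp": [0, 0.04, 0], "delta_rot": [0, 0, 0]},
  {"grip": 1, "dp": [0, 0.02, 0], "delta_rot": [0, 0, 0]},
  {"grip": 1, "dp": [0, 0, 0], "delta_rot": [0, 0, 0]},
])

```text
t: 30.58
position: [0.4364, -0.2601, 0.102]
tool_rot: [[-0.116, 0.005, 0.993], [-0.993, -0.001, -0.116], [0.0, -1.0, 0.005]]
contact_force: [-0.5, 0.0, -1.7]
gripper_width: 0.596
```

Emit:
move_arm([
  {"grip": 1, "dp": [0, 0.02, 0], "delta_rot": [0, 0, 0]},
  {"grip": 1, "dp": [0, 0.02, 0], "delta_rot": [0, 0, 0]},
  {"grip": 1, "dp": [0, 0, 0], "delta_rot": [0, 0, 0]},
])

```text
t: 30.83
position: [0.4364, -0.26, 0.1008]
tool_rot: [[-0.116, 0.005, 0.993], [-0.993, -0.001, -0.116], [0.0, -1.0, 0.005]]
contact_force: [-0.8, 0.2, -1.0]
gripper_width: 0.606
```

Emit:
move_arm([
  {"grip": 1, "dp": [0, 0.02, 0], "delta_rot": [0, 0, 0]},
  {"grip": 1, "dp": [0, 0.02, 0], "delta_rot": [0, 0, 0]},
  {"grip": 1, "dp": [0, 0, 0], "delta_rot": [0, 0, 0]},
])

```text
t: 31.08
position: [0.4364, -0.2602, 0.1001]
tool_rot: [[-0.116, 0.005, 0.993], [-0.993, -0.001, -0.116], [0.0, -1.0, 0.005]]
contact_force: [-2.1, 0.3, 4.2]
gripper_width: 0.602
```

Contact with the shelf top. Release, lift and check.

Emit:
move_arm([
  {"grip": 1, "dp": [0, 0.01, 0], "delta_rot": [0, 0, 0]},
  {"grip": 0.3, "dp": [0, 0, 0], "delta_rot": [0, 0, 0]},
  {"grip": 0.2, "dp": [0, 0, 0], "delta_rot": [0, 0, 0]},
  {"grip": 0.2, "dp": [0, 0, 0], "delta_rot": [0, 0, 0]},
  {"grip": 0.2, "dp": [0, -0.4, 0], "delta_rot": [0, 0, 0]},
  {"grip": 0.2, "dp": [0, -0.9, 0], "delta_rot": [0, 0, 0]},
  {"grip": 0.2, "dp": [0, -1, 0], "delta_rot": [0, 0, 0]},
  {"grip": 0.2, "dp": [0, -1, 0], "delta_rot": [0, 0, 0]},
  {"grip": 0.2, "dp": [-0.5, -0.9, 0], "delta_rot": [0, 0, 0]},
  {"grip": 0.2, "dp": [-0.5, -0.5, 0], "delta_rot": [0, 0, 0]},
  {"grip": 0.2, "dp": [0, 0, 0], "delta_rot": [0, 0, 0]},
  {"grip": 0.2, "dp": [0, 0, 0], "delta_rot": [0, 0, 0]},
])

```text
t: 32.08
position: [0.4394, -0.23, 0.2406]
tool_rot: [[-0.115, 0.006, 0.993], [-0.993, -0.001, -0.115], [0.001, -1.0, 0.006]]
contact_force: [-0.6, -1.1, -0.5]
gripper_width: 0.8
```

Run:
```python
from plan import *
s=readout.sense(); im=vision.capture('wrist'); M=model('wrist',s)
for c,st in blobs(im,(100,120,50),(130,255,255),800): print('b',c,st,unproj(M,c,.143).round(4))
a=vision.capture('scene'); b=vision.capture('side')
Ms,Md=model('scene'),model('side')
for c,st in blobs(a,(105,120,60),(130,255,255),100): print('scene',c)
for c,st in blobs(b,(105,120,60),(130,255,255),60): print('side',c)
o=np.hstack([cv2.resize(a[150:270,140:450],(620,240)) [:,:400],cv2.resize(a[150:270,140:450],(620,240))[:,400:]])
o=np.vstack([o,cv2.resize(b[110:350,150:460],(620,480))[:340]])
cv2.imwrite('pics/end.png',o[:,:,::-1])
```

```text
b [273.7 250.5] [239, 217, 71, 68, 3253] [ 0.4354 -0.2599  0.143 ]
b [275.2 321.6] [242, 292, 67, 60, 2732] [ 0.4298 -0.3179  0.143 ]
scene [185.1 164.4]
scene [ 61.  178.9]
scene [298.2 194.7]
scene [332.1 193.7]
scene [230.4 197.1]
scene [264.6 196. ]
scene [456.9 264.9]
scene [206.8 302.3]
scene [381.4 308.9]
side [299.3 115.7]
side [281.2 143.7]
side [292.3 158.1]
side [304.2 173.7]
side [422.1 174.8]
side [317.3 190.7]
side [258.6 255.2]
side [262.5 272.9]
```

View pics/end.png

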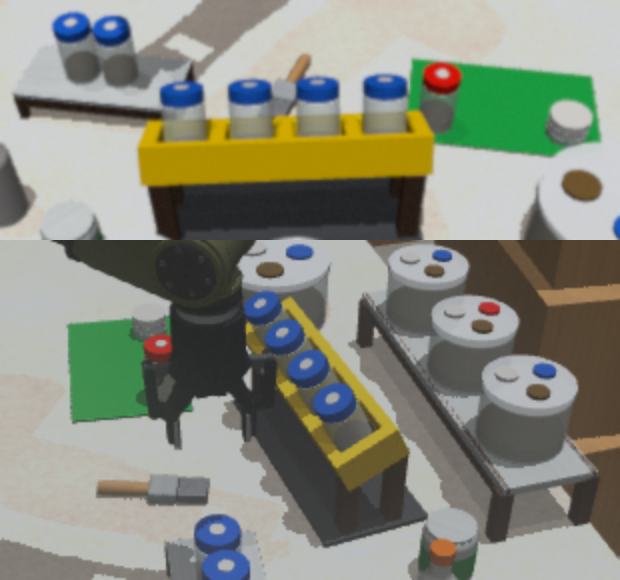

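```bash
python3 -c "
from rig import ticket
print(ticket.sign_off())"
```

```text
the job is handed in; nothing more can be done
None
```

I filled both empty rack pockets (0 and 1) with spare jars and stood the other two side by side on the metal shelf. The job was handed in at about 32 s, and sign-off gives no verdict.

- **Rack:** Each jar went in along the slope until it touched the floor, both at the same depth within 0.2 mm, with about 10 N and 16 N along the slope. The second also showed about 7 N of sideways force at the bottom, so I backed off slightly before letting go. The wrist picture afterwards shows all four lids level.
- **Shelf:** The two jars stand upright at (0.430, -0.318) and (0.435, -0.260). That puts them within a few millimetres of the shelf's middle line and about 6 mm apart.
- **Everything else:** The lids of the two jars already in the rack are within about a pixel of where they started. The red jar, dishes and brush look unmoved in the last pictures, but I did not measure them. The gripper is clear of everything.

No check failed or disagreed.

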